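# Lock a spring nut into the bench rail, against the stop

## Task

Pick up the spring nut by its yellow twist grip, lower it lengthwise into the slot of the steel bench rail on the long free side of the red stop block, press it down against its spring until it is below the slot's lips, and twist it a quarter turn clockwise (seen from above) so that it rises and its grooves catch the lips. Slide it gently along the rail until it butts firmly against the stop block (hold a push of about 6 N for half a second), and let go of it there. Force nothing, and leave everything else on the bench where it is.

Things in the scene. Friction and masses are not known exactly. Their poses are not given: they have to be found in the camera images.
- nut: Loose spring channel nut, upright. Origin: middle of the underside of its pale metal bar; x along the bar. Bar 36 x 20 x 8 mm; across its top two grooves 5 mm wide, 2.5 mm deep, 10 to 15 mm from the middle. Two opposite corners are cut back: inside the rail it turns only clockwise (from above) and stops a little past 90 deg. About 95 g. It stands with its origin 17 mm above the bench.
- nut_grip (a point): Middle of the nut's yellow twist grip, 37 mm above the nut's origin, same axes. The grip is 36 mm long (x), 14 mm thick (y) and 26 mm high; under it a 15 mm thick, 16 mm high yellow stem joins it to the bar.
- nut_foot (a point): Underside of the nut's dark foot plate as it is with the spring free, 17 mm below the nut's origin (this point does not move with the spring). Foot 30 x 16 x 2 mm on a coil spring under the bar. It pushes back with 1.2 N when it begins to yield and 0.3 N more per mm; after 13 mm it meets a hard end stop.
- rail: Steel channel screwed to the bench, 200 mm long along its y, 42.6 mm wide, 24 mm high; black end caps 25 mm high, screw tabs 20 mm beyond. Origin: centre of its underside, on the bench. Inside: floor 2.5 mm above the bench, 37.6 mm between the walls. The nut can turn while its origin is under 10 mm above the bench; its spring's end stop is met at 6.5 mm; locked, 12.5 mm. 35 N on it is too much.
- rail_slot (a point): Centre of the rail's slot, at its top, 24 mm above the bench; axes of the rail. The slot is 22 mm wide (x) and runs along the whole rail (y). Its lips are 3 mm thick and turn down 6 mm, so their lower edges are 18 mm above the bench.
- stop: Red stop block fixed in the rail's slot towards its +y end, 20 x 20 mm, top 25 mm above the bench; axes of the rail. Origin: at bench level, under the middle of its working face (its -y face). The long free side of the rail is on its -y side. Over 15 N would shift it; 5 to 8 N is a firm butt. The locked nut slides with 1.5 to 4 N of friction.
- stop_face (a point): Middle of the stop block's working face, 13 mm above the bench; axes of the rail; the face looks to -y. With the nut locked and butted, the nut's origin is 10 mm from this face.
- screw_tin: Bystander: white round lidded tin, 51 mm across, 42 mm high. Origin: centre of its underside.
- cork_block: Bystander: brown cork sanding block, 50 x 90 x 28 mm. Origin: centre of its underside.
- glue_pot: Bystander: cream round pot with black lid, 45 mm across, 57 mm high. Origin: centre of its underside.
- punch_block: Bystander: wooden block with three upright punches, 36 x 60 x 65 mm. Origin: centre of its underside.

How it is judged (in metres and radians):
On the way, in this order (a step that is already met when the one before it is completed fails the run):
1. the nut is in the rail, lengthwise, pressed down below the lips, on the free side of the stop (z of nut in the frame of rail below 0.0102 m and horizontal distance between nut and rail below 0.09 m and angle between the x axis of nut and the y axis of rail, either way round below 0.35 rad and y of nut in the frame of stop_face below -0.015 m), for 0.05 s.
2. turned across the rail, the nut is held butted against the stop block with a push of over 3.5 N (contact force between nut and stop above 3.5 N and angle between the x axis of nut and the x axis of rail, either way round below 0.2 rad), for 0.3 s.
At the end, for the whole second after the job is handed in: The nut is locked in the rail: turned across it within 10 deg, upright, its grooves risen onto the lips (origin 12.5 mm above the bench, -1.3/+1.7 mm), centred within 3 mm, within 3 mm of touching the stop's working face, at rest and released (z of nut in the frame of rail between 0.0112 and 0.0142 m and x of nut in the frame of rail between -0.003 and 0.003 m and angle between the x axis of nut and the x axis of rail, either way round below 0.17 rad and angle between nut's own z axis and vertical below 0.1 rad and y of nut in the frame of stop_face between -0.013 and -0.0075 m and linear speed of nut below 0.01 m/s).
It fails at once if the stop block is pushed with more than 15 N (contact force between nut and stop above 15 N).
It fails at once if the nut is forced against the rail with more than 35 N (contact force between nut and rail above 35 N).
It fails at once if a bystander is moved by more than 15 mm (distance of any of screw_tin, cork_block, glue_pot, punch_block from where it was at the start of the episode above 0.015 m).
It also fails if it takes over 58 s, if anything falls off the work surface, if the arm or the gripper's body presses on something with over 40 N, if the wrist force passes 120 N, or if a joint passes its speed limit or range.

## Robot

A 6-joint arm with a two-finger parallel gripper is mounted at the origin on the work surface; the furniture and walls round the work are solid. World frame = base frame: x ahead of the robot, y to its left, z up, the work surface at z = 0. Lengths are in mm, angles in degrees, forces in N, time in s.
With the tool pointing down it reaches from about 300 to 850 mm from the base axis. Payload 4.2 kg.
Tool frame: the origin (TCP) lies midway between the tips of the shut fingers; the grasp point (between the pads) lies 19 mm behind it; x points along the fingers, y is the direction in which the jaws open and shut, and the axes are right-handed (so a half turn about x gives the same grasp; the last joint's range is limited). The gripper opens to 91 mm and grips with 3 to 60 N. Pads are 32 mm wide; open, the fingers measure 118 mm over their backs; the gripper's body (76 mm by 178 mm) begins 60 mm behind the grasp point.
Start: joints at [-73.625, 18.312, 89.639, -0, 72.044, -1.146], TCP at [173.11, -548.339, 213.976] pointing down, gripper open.
Joint ranges: [-177.97, 177.97], [-48.28, 115.42], [12.27, 149.76], [-77.06, 257.06], [2.81, 150.46], [-146.56, 146.56]. Speed limits (degrees/s): [147.25, 147.25, 180, 180, 180, 180].

## Interface

Orientations are given as [roll, pitch, yaw] about the fixed x, y, z axes, in that order (R = Rz(yaw) Ry(pitch) Rx(roll)).
In Python, from workcell import * gives the robot as it stands.
- The arm moves only by the shell command python3 -m handwheel 'ROWS' [FORCE]. ROWS is a JSON object of lists of equal length, an entry for each row: "gripper": the closure, from 0 (fully open) to 1 (shut); "offset": the shift along the tool's x, y, z in mm, a list of three; "rot": the turn, a rotation vector about the tool's x, y, z in degrees, a list of three. A call has 1 to 5 rows; each row is the pose to reach, as a shift and turn from the pose commanded when the call began, along the tool's axes at that moment; what a row does not reach only later rows make up. A row lasts 1/12 s, in which the tool goes at most 41.7 mm and 7.16 degrees, less where a joint would pass 70% of its speed; a pose out of reach is approached as far as the arm can. A call with a gripper value outside its range is refused whole. The fingers move at their own pace and stop on an object; FORCE is the grip in N (left out, the last holds). Time passes only in rows, so rows that repeat a pose let the fingers close. It gives the time, the measured TCP pose, the force and the opening at its end, in the units of the state.
- state(): the state, without advancing time (a new reading comes with each control period).
- grab_frame(name): name is "scene" or "top" or "wrist"; returns the picture (384x512x3 uint8, red, green, blue); there is no depth.
- camera_params(name): a dict with "fx", "fy", "cx", "cy" (pixels), "position" and "attitude" of the camera in the world; the wrist camera has in their place "hand_eye" (4x4, takes a point from camera to tool coordinates, whose origin is the TCP and whose axes are the tool frame's). Camera axes: x right, y up, looking along -z (the intrinsics and any distortion apply to the point x, -y, -z); pixel columns grow to the right and rows downward; lengths in mm; the calibration is good to about 2 mm. A picture is of the moment at which its call begins: read the wrist's pose just before it. camera_params takes no time and is no camera call.
- job_done(): hands the job in, once; it reports no verdict.
The state is a dict: "time_s": time; "qpos": joint angles; "qvel": joint speeds; "effort": joint torques, N m; "ee_pos": TCP position; "ee_rot": TCP orientation; "force": force on the tool from outside, world axes, zero at the start; "torque": the same for the moment, N m; "gripper_width": finger opening in mm.
Only numpy, scipy, OpenCV 4.12 (cv2) and the standard library are available. Lean on these libraries where they do the work, as an engineer would, in place of code of your own. Each camera call takes 0.05 s, during which the arm holds its last target.

## Working session

There is one attempt and no reset: what is moved stays moved. The work goes in short steps, Python scripts to look and compute and a shell command to move; the robot and the scene stay as the last step left them, time stands still between calls to the robot, and variables do not carry over. Pictures are saved under pics/ and viewed, and the job is handed in when it is done.

```bash
mkdir -p pics; ls; python3 - <<'E'
from workcell import *
import cv2
for n in ("scene","top","wrist"):
    print(n,camera_params(n))
print(state())
for n in ("scene","top","wrist"):
    f=grab_frame(n); cv2.imwrite(f"pics/a_{n}.png",f[:,:,::-1])
E
```

```text
pics
scene {'fx': 389.1650530335614, 'fy': 389.1650530335614, 'cx': 255.88736579095644, 'cy': 186.2085608666468, 'position': array([203.42077084, 637.71494587, 631.39151494]), 'attitude': array([  48.19426817,    0.8650387 , -155.54885804])}
top {'fx': 383.6986900887589, 'fy': 383.6986900887589, 'cx': 250.58466804648288, 'cy': 191.4472738040674, 'position': array([ 339.39767535,   43.70790889, 1147.12224504]), 'attitude': array([  8.16461126,  -0.54174569, -89.1944219 ])}
wrist {'fx': 313.7508642071884, 'fy': 313.7508642071884, 'cx': 256.270342338501, 'cy': 187.61025901397417, 'hand_eye': array([[-3.76939016e-04,  2.79372478e-01, -9.60182731e-01,
        -1.70516655e+02],
       [ 9.99998961e-01, -1.23032153e-03, -7.50541095e-04,
         3.78072220e-01],
       [-1.39101401e-03, -9.60182016e-01, -2.79371724e-01,
        -7.99790639e+01],
       [ 0.00000000e+00,  0.00000000e+00,  0.00000000e+00,
         1.00000000e+00]])}
{'time_s': 0.0, 'qpos': array([-7.36262921e+01,  1.83480049e+01,  8.97065876e+01, -2.84610345e-04,
        7.20426852e+01, -1.14328898e+00]), 'qvel': array([-0.06517688,  0.04679042,  0.03149526, -0.10231371, -0.00904486,
        0.03969916]), 'effort': array([ 1.11899302e-03, -4.12452900e+01, -2.31975800e+01,  7.27002276e-02,
        4.54129104e-02, -1.38528603e-04]), 'ee_pos': array([ 172.95023863, -547.84282429,  213.15549445]), 'ee_rot': array([-90.98391017,  89.90272188, 106.53317471]), 'force': array([-0.24994263,  0.91421803,  0.74743075]), 'torque': array([0.03822958, 0.00783149, 0.03837645]), 'gripper_width': 91.00004980879079}
```

View pics/a_scene.png

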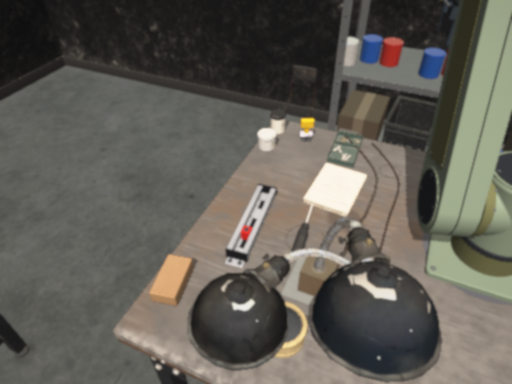

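View pics/a_top.png

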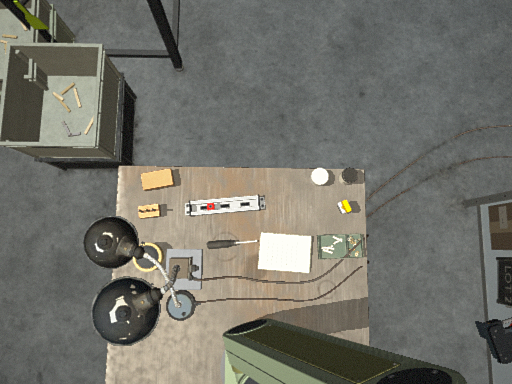

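View pics/a_wrist.png

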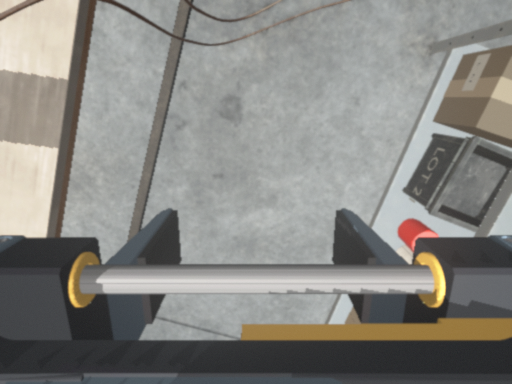

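```bash
cat > h.py <<'E'
from workcell import *
import numpy as np, cv2
from scipy.spatial.transform import Rotation as R
def cam(n,st=None):
    p=camera_params(n)
    if 'hand_eye' in p:
        T=np.eye(4);T[:3,:3]=R.from_euler('xyz',st['ee_rot'],degrees=True).as_matrix();T[:3,3]=st['ee_pos']
        T=T@p['hand_eye']; return p,T[:3,:3],T[:3,3]
    return p,R.from_euler('xyz',p['attitude'],degrees=True).as_matrix(),np.array(p['position'])
def ray(c,u,v):
    p,Rm,t=c
    d=Rm@np.array([(u-p['cx'])/p['fx'],-(v-p['cy'])/p['fy'],-1.]); return t,d
def onz(c,u,v,z):
    t,d=ray(c,u,v); return t+d*(z-t[2])/d[2]
def proj(c,X):
    p,Rm,t=c; q=Rm.T@(np.array(X)-t); return p['cx']+p['fx']*q[0]/-q[2], p['cy']-p['fy']*q[1]/-q[2]
def big(img,x0,x1,y0,y1,k,name):
    cv2.imwrite('pics/'+name,cv2.resize(img[y0:y1,x0:x1,::-1],None,fx=k,fy=k,interpolation=cv2.INTER_CUBIC))
E
python3 - <<'E'
from h import *
t=cv2.imread('pics/a_top.png')[:,:,::-1]; s=cv2.imread('pics/a_scene.png')[:,:,::-1]
big(t,175,275,180,230,8,'b1.png'); big(t,300,370,160,225,8,'b2.png'); big(s,220,290,170,270,6,'b3.png'); big(s,250,330,100,160,8,'b4.png')
c=cam('top');h={}
for n,u,v,z in(('nut',346,207,60),('stop',210,207,25),('rail',225,205,24),('railR',263,203,24),('railL',187,209,24),('tin',320,176,42),('pot',348,175,57),('punch',149,211,60)):
    print(n,onz(c,u,v,z).round(0))
E
```

```text
nut [ 455. -237.   60.]
stop [453. 154.  25.]
rail [459. 110.  24.]
railR [467.  -2.  24.]
railL [446. 221.  24.]
tin [ 547. -167.   42.]
pot [ 548. -246.   57.]
punch [435. 323.  60.]
```

View pics/b1.png

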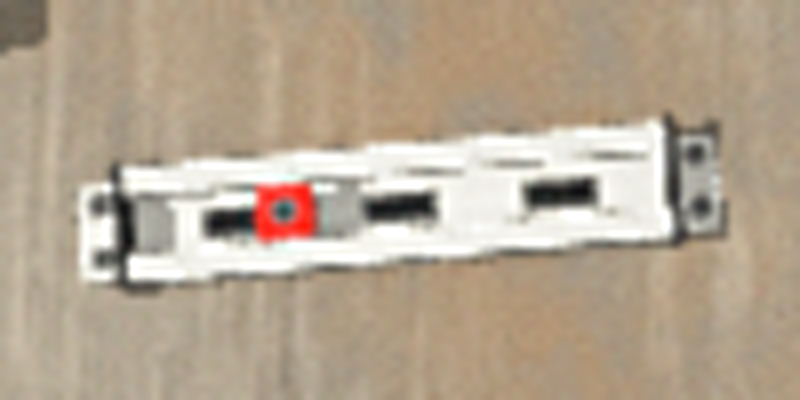

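View pics/b2.png

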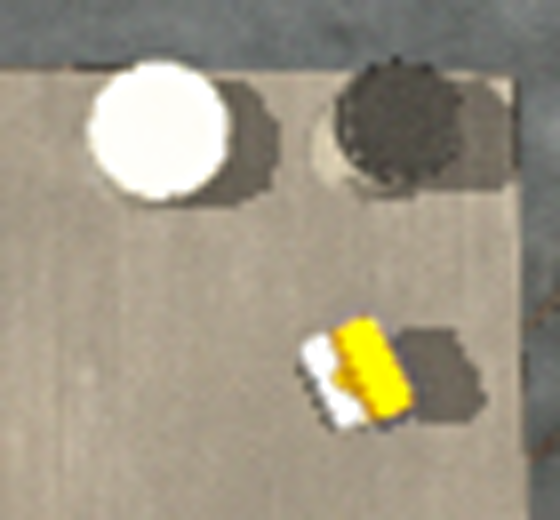

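View pics/b4.png

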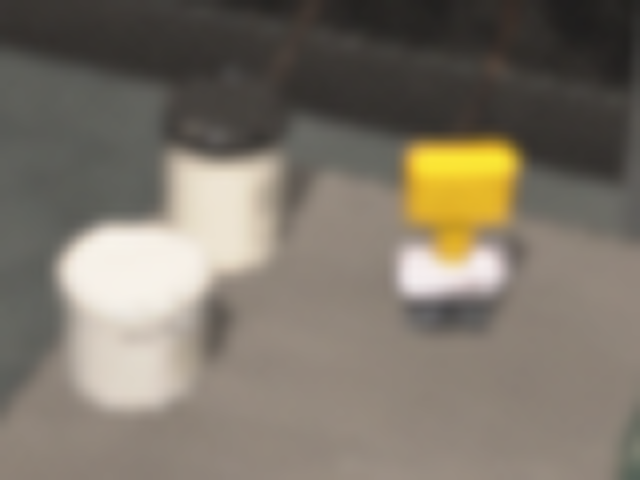

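```bash
cat >> h.py <<'E'
def rect(img,kind,z,c,box=None,k=4):
    g=cv2.resize(img,None,fx=k,fy=k,interpolation=cv2.INTER_CUBIC)
    hsv=cv2.cvtColor(g,cv2.COLOR_RGB2HSV)
    if kind=='y': m=cv2.inRange(hsv,(22,150,200),(35,255,255))
    if kind=='Y': m=cv2.inRange(hsv,(18,130,80),(36,255,255))
    if kind=='r': m=cv2.inRange(hsv,(0,150,90),(8,255,255))|cv2.inRange(hsv,(172,150,90),(180,255,255))
    if box is not None:
        b=np.zeros_like(m); x0,x1,y0,y1=[int(i*k) for i in box]; b[y0:y1,x0:x1]=1; m=m*b
    cs,_=cv2.findContours(m,cv2.RETR_EXTERNAL,cv2.CHAIN_APPROX_NONE)
    q=max(cs,key=cv2.contourArea)[:,0,:].astype(float)
    q=(q+.5)/k-.5
    W=np.array([onz(c,u,v,z)[:2] for u,v in q])
    o=W.mean(0); (cx,cy),(w,hh),a=cv2.minAreaRect((W-o).astype(np.float32))
    if w<hh: w,hh=hh,w; a+=90
    return np.array([cx,cy])+o,(w,hh),(a+90)%180-90,q.mean(0)
E
python3 - <<'E'
from h import *
t=cv2.imread('pics/a_top.png')[:,:,::-1]; s=cv2.imread('pics/a_scene.png')[:,:,::-1]
c=cam('top')
print(rect(t,'y',67,c,(330,365,190,220)))
print(rect(t,'r',25,c,(195,225,195,220)))
cs=cam('scene')
print(rect(s,'y',67,cs,(300,316,110,125)))
# rail corners from b1: TL(118,165) BL(122,283) TR(668,122) BR(675,240)
P=[onz(c,175+(u+.5)/8-.5,180+(v+.5)/8-.5,24) for u,v in((118,167),(122,280),(666,125),(672,240))]
P=np.array(P);print(P.round(1)); L=P[:2].mean(0);Q=P[2:].mean(0);d=L-Q;print((L+Q)/2,np.linalg.norm(d),np.degrees(np.arctan2(d[1],d[0])))
st=state();T=R.from_euler('xyz',st['ee_rot'],degrees=True).as_matrix();print(T.round(3))
E
```

```text
(array([ 457.30650157, -233.21460663]), (35.94731903076172, 22.467666625976562), 24.739551544189453, array([345.76841085, 205.66375969]))
(array([455.45578353, 154.11854338]), (22.797229766845703, 18.793243408203125), -83.6479640007019, array([210.08891753, 206.02706186]))
(array([ 454.17497526, -225.2760951 ]), (34.407066345214844, 31.973939895629883), 23.108007431030273, array([307.13419118, 121.21507353]))
[[471.2 215.3  24. ]
 [429.6 212.3  24. ]
 [489.8  13.9  24. ]
 [447.3  11.2  24. ]]
[459.46676345 113.14549326  24.        ] 202.0968864812653 95.1631022142117
[[-0.     0.301 -0.954]
 [ 0.001 -0.954 -0.301]
 [-1.    -0.001 -0.   ]]
```

View pics/b3.png

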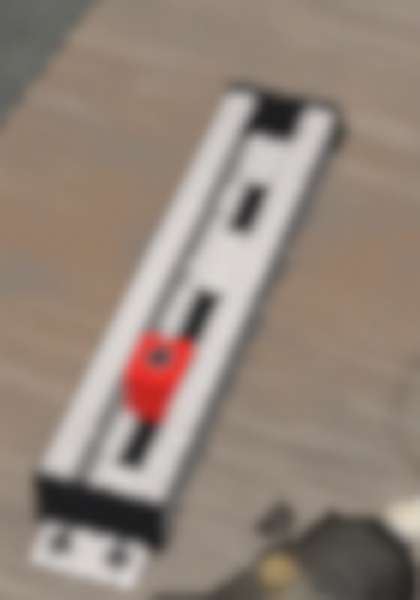

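```bash
cat >> h.py <<'E'
def need(pos,yaw,st=None):
    st=st or state()
    T=R.from_euler('xyz',st['ee_rot'],degrees=True)
    a=np.radians(yaw); x=np.array([0,0,-1.]); y=np.array([np.cos(a),np.sin(a),0]); D=R.from_matrix(np.c_[x,y,np.cross(x,y)])
    print('t',st['time_s'],'pos',st['ee_pos'].round(2),'q',st['qpos'].round(0),'F',st['force'].round(2),'Mz',st['torque'].round(2),'w',round(st['gripper_width'],1))
    ty=T.as_matrix()[:,1]; print('yaw',np.degrees(np.arctan2(ty[1],ty[0])).round(2),'toolx',T.as_matrix()[:,0].round(4))
    print('offset',T.inv().apply(np.array(pos)-st['ee_pos']).round(1),'rot',np.degrees((T.inv()*D).as_rotvec()).round(2))
E
python3 -c "
from h import *
need([440,-230,165],-66)"
```

```text
t 0.15 pos [ 173.02 -547.98  213.32] q [-74.  18.  90.  -0.  72.  -1.] F [-0.22 -0.71 -0.18] Mz [-0.02  0.02 -0.04] w 91.3
yaw -72.48 toolx [-4.0e-04  1.3e-03 -1.0e+00]
offset [  48.6 -222.8 -350.3] rot [-6.48 -0.01  0.08]
```

```bash
python3 -m handwheel '{"gripper":[0.3,0.3,0.3,0.3,0.3],"offset":[[0,-22,-35],[10,-45,-70],[15,-67,-105],[20,-89,-140],[25,-111,-175]],"rot":[[-1,0,0],[-3,0,0],[-4,0,0],[-5,0,0],[-6.5,0,0]]}'; python3 -c "
from h import *
need([440,-230,165],-66)"
```

```text
time_s: 0.57
ee_pos: [306.3, -389.1, 188.6]
ee_rot: [-88.1, 90.0, 115.9]
force: [-0.2, 0.1, -0.5]
gripper_width: 64.1
t 0.5667 pos [ 306.34 -389.09  188.64] q [-53.  12. 102.   0.  66.  13.] F [-0.16  0.08 -0.45] Mz [-0.01 -0.02 -0.07] w 64.1
yaw -65.97 toolx [-2.e-04  3.e-04 -1.e+00]
offset [  23.7  -90.9 -186.9] rot [0.03 0.   0.02]
```

```bash
python3 -m handwheel '{"gripper":[0.3,0.3,0.3,0.3,0.3],"offset":[[5,-18,-37],[10,-36,-74],[15,-54,-112],[20,-72,-150],[23.7,-91,-187]],"rot":[[0,0,0],[0,0,0],[0,0,0],[0,0,0],[0,0,0]]}'; python3 -c "
from h import *
need([440,-230,165],-66)
st=state();f=grab_frame('wrist');cv2.imwrite('pics/w1.png',f[:,:,::-1])
c=cam('wrist',st)
for z in (67,):print(rect(f,'y',z,c), rect(f,'Y',z,c))
"
```

```text
time_s: 0.98
ee_pos: [439.4, -230.9, 165.1]
ee_rot: [-19.6, 90.0, -175.6]
force: [1.0, -0.6, -0.3]
gripper_width: 63.9
t 0.9833 pos [ 439.45 -230.85  165.12] q [-29.  13. 104.  -0.  62.  37.] F [ 0.98 -0.57 -0.25] Mz [-0.02  0.03 -0.01] w 63.9
yaw -65.98 toolx [-2.e-04 -0.e+00 -1.e+00]
offset [ 0.1 -0.6 -0.9] rot [0.02 0.01 0.  ]
(array([ 464.00272379, -231.77486723]), (31.9134578704834, 11.56942367553711), 23.42665672302246, array([268.2307971 , 165.46268116])) (array([ 338.71513542, -370.83678117]), (323.2436828613281, 25.619491577148438), -65.85922431945801, array([346.79235315, 331.19484241]))
```

View pics/w1.png

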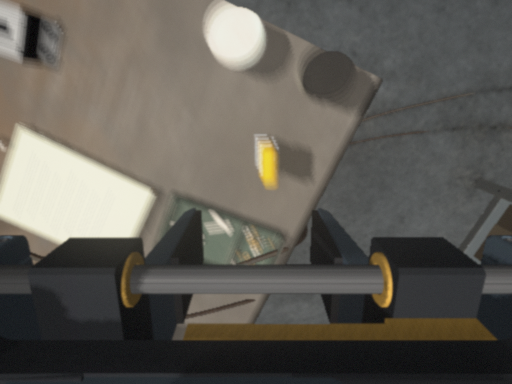

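```bash
python3 -c "
from h import *
need([457,-232,90],-66)
st=state();f=grab_frame('wrist');big(f,225,315,120,200,8,'w2.png')
c=cam('wrist',st)
for z in (67,):print(rect(f,'y',z,c,(240,300,120,200)), rect(f,'Y',z,c,(240,300,120,200)))
"
```

```text
t 1.0333 pos [ 443.49 -225.16  164.5 ] q [-28.  14. 104.   0.  62.  37.] F [3.81 4.76 0.37] Mz [ 0.17 -0.2  -0.01] w 64.1
yaw -65.75 toolx [ 0.0027  0.0052 -1.    ]
offset [74.5 12.1 -9.2] rot [ 0.25 -0.26  0.21]
(array([ 459.97323676, -235.88693768]), (33.808258056640625, 12.264043807983398), 25.602802276611328, array([274.94786096, 177.88703209])) (array([ 461.54790227, -236.00204833]), (37.482147216796875, 14.40893268585205), 24.88759422302246, array([275.40895062, 177.12006173]))
```

View pics/w2.png

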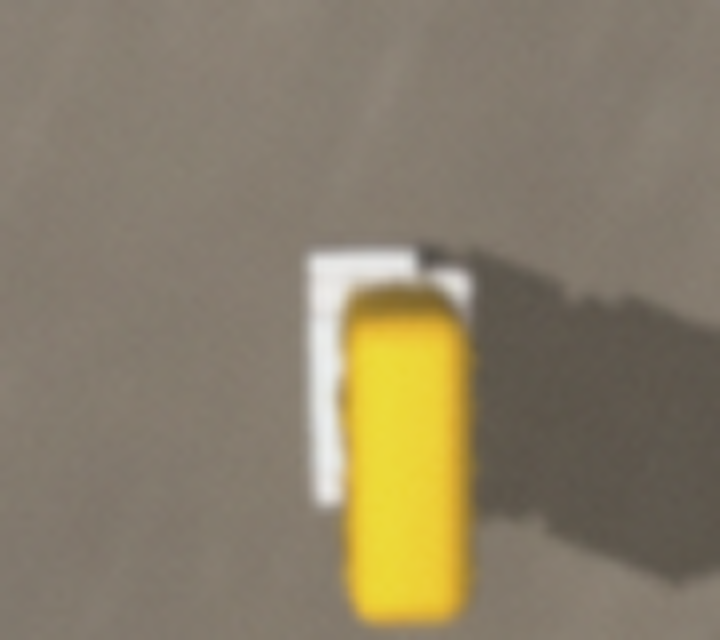

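```bash
python3 -c "
from h import *
for i in range(2):
  st=state();f=grab_frame('wrist');c=cam('wrist',st)
  print(rect(f,'y',67,c,(240,300,120,200),8), rect(f,'Y',67,c,(240,300,120,200),8))
need([459,-235.5,90],-65)
"
```

```text
(array([ 460.02948609, -236.17597619]), (33.722476959228516, 12.219772338867188), 25.430187225341797, array([273.31997863, 174.00862332])) (array([ 461.27945973, -236.35913577]), (37.47190475463867, 14.469324111938477), 24.503095626831055, array([273.45043103, 173.31296182]))
(array([ 460.24694732, -235.95626418]), (33.9139518737793, 12.107198715209961), 25.52134895324707, array([271.36975907, 170.72129224])) (array([ 461.57548491, -236.24103181]), (37.53323745727539, 14.433999061584473), 24.326244354248047, array([271.72457108, 170.2879902 ]))
t 1.1833 pos [ 438.81 -231.81  165.21] q [-29.  14. 104.  -0.  63.  37.] F [-0.78 -0.44 -0.29] Mz [0.03 0.01 0.06] w 63.7
yaw -65.8 toolx [-1.1e-03 -1.0e-04 -1.0e+00]
offset [ 75.2  11.7 -17. ] rot [-0.8   0.06  0.02]
```

```bash
python3 -c "
from h import *
need([460,-236,40],-65)
"; python3 -m handwheel '{"gripper":[0.3,0.3,0.3,0.3,0.3],"offset":[[20,12,-18],[40,12,-18],[65,12,-18],[75,12,-18],[75,12,-18]],"rot":[[-0.8,0,0],[-0.8,0,0],[-0.8,0,0],[-0.8,0,0],[-0.8,0,0]]}'; python3 -c "
from h import *
st=state();f=grab_frame('wrist');c=cam('wrist',st)
big(f,150,400,150,350,3,'w3.png')
print(rect(f,'y',67,c,(200,320,120,260),4))
need([460,-236,40],-65)
"
```

```text
t 1.1833 pos [ 438.81 -231.81  165.21] q [-29.  14. 104.  -0.  63.  37.] F [-0.78 -0.44 -0.29] Mz [0.03 0.01 0.06] w 63.7
yaw -65.8 toolx [-1.1e-03 -1.0e-04 -1.0e+00]
offset [125.2  12.5 -17.7] rot [-0.8   0.06  0.02]
time_s: 1.6
ee_pos: [457.3, -236.6, 88.3]
ee_rot: [-49.8, 89.7, 155.0]
force: [-0.4, 0.0, -0.3]
gripper_width: 63.8
(array([ 473.71552942, -230.37824554]), (12.563516616821289, 7.650557518005371), -81.51962471008301, array([257.24047619, 198.15238095]))
t 1.65 pos [ 458.63 -237.05   89.95] q [-29.  20. 107.  -0.  53.  37.] F [-0.1  -0.24  1.12] Mz [-0.01  0.01  0.04] w 63.9
yaw -65.29 toolx [-2.2e-03  9.0e-04 -1.0e+00]
offset [49.9 -0.3 -1.8] rot [-0.29  0.09  0.1 ]
```

View pics/w3.png

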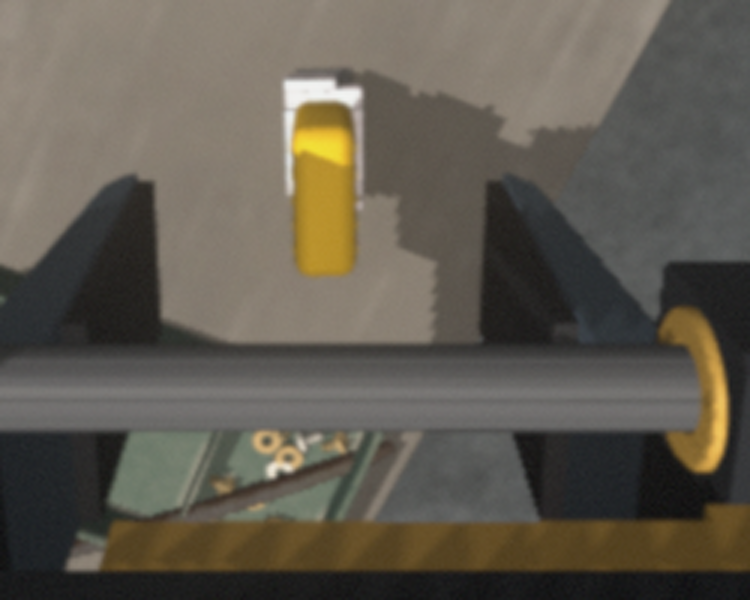

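```bash
python3 -m handwheel '{"gripper":[0.3,0.3,0.3,0.3,0.3],"offset":[[15,0,-1],[30,0,-1.5],[42,0,-2],[50,0,-2],[50,0,-2]],"rot":[[0,0,0],[0,0,0],[0,0,0],[0,0,0],[0,0,0]]}' 15; python3 -m handwheel '{"gripper":[0.5,0.6,0.7,0.8,0.9],"offset":[[0,0,0],[0,0,0],[0,0,0],[0,0,0],[0,0,0]],"rot":[[0,0,0],[0,0,0],[0,0,0],[0,0,0],[0,0,0]]}' 15;  python3 -c "
from h import *
f=grab_frame('wrist')
big(f,150,400,150,350,3,'w4.png')
need([460,-236,40],-65)
"
```

```text
time_s: 2.07
ee_pos: [461.3, -235.9, 40.4]
ee_rot: [-39.7, 90.0, 165.1]
force: [-0.6, -0.9, 0.7]
gripper_width: 64.1
time_s: 2.48
ee_pos: [462.1, -235.6, 41.1]
ee_rot: [124.0, 89.9, -31.2]
force: [-0.2, -0.2, 0.3]
gripper_width: 33.4
t 2.5333 pos [ 461.95 -235.55   40.93] q [-28.  23. 110.  -0.  46.  37.] F [ 0.22  0.16 -0.25] Mz [ 0.    0.01 -0.02] w 29.6
yaw -65.18 toolx [ 7.e-04 -4.e-04 -1.e+00]
offset [ 0.9 -0.4  2. ] rot [-0.18 -0.03 -0.04]
```

View pics/w4.png

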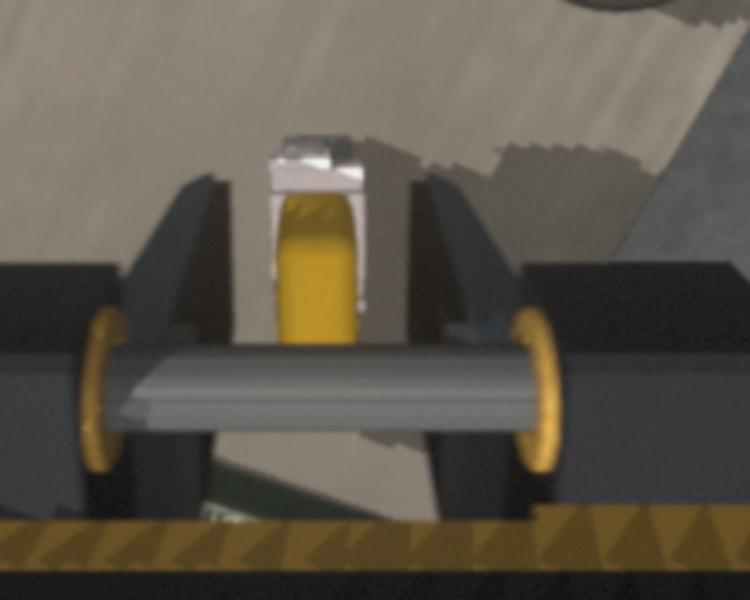

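```bash
python3 -m handwheel '{"gripper":[1,1,1,1,1],"offset":[[0,0,0],[0,0,1],[0,0,2],[0,0,2],[0,0,2]],"rot":[[0,0,0],[0,0,0],[0,0,0],[0,0,0],[0,0,0]]}' 35;  python3 -c "
from h import *
need([460,-236,40],-65)
"
```

```text
time_s: 2.95
ee_pos: [459.9, -236.4, 40.6]
ee_rot: [98.3, 90.0, -56.9]
force: [0.2, -0.7, 0.5]
gripper_width: 13.6
t 2.95 pos [ 459.93 -236.37   40.56] q [-28.  23. 111.  -0.  46.  37.] F [ 0.17 -0.71  0.47] Mz [ 0.01 -0.02 -0.03] w 13.6
yaw -65.18 toolx [ 1.e-04 -1.e-04 -1.e+00]
offset [ 0.6 -0.3 -0.2] rot [-0.18 -0.   -0.01]
```

```bash
python3 -m handwheel '{"gripper":[1,1,1,1,1],"offset":[[-10,0,0],[-25,0,0],[-50,0,0],[-80,0,0],[-105,0,0]],"rot":[[0,0,0],[0,0,0],[0,0,0],[0,0,0],[0,0,0]]}';  python3 -c "
from h import *
need([458,45,160],5)
f=grab_frame('scene');big(f,220,420,60,210,4,'s5.png')
"
```

```text
time_s: 3.37
ee_pos: [459.8, -236.3, 147.6]
ee_rot: [102.1, 90.0, -53.1]
force: [0.7, -1.0, -0.6]
gripper_width: 13.8
t 3.3667 pos [ 459.8  -236.31  147.55] q [-28.  16. 103.  -0.  61.  37.] F [ 0.65 -1.   -0.56] Mz [-0.01 -0.05  0.02] w 13.8
yaw -65.18 toolx [ 3.e-04 -3.e-04 -1.e+00]
offset [ -12.5 -256.1 -116.5] rot [-7.018e+01  1.000e-02 -2.000e-02]
```

View pics/s5.png

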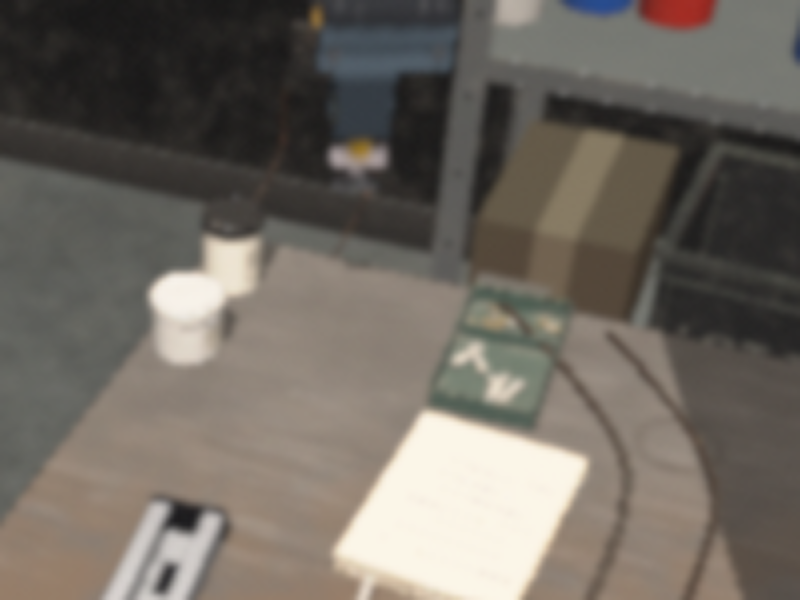

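Nut is lifted, hanging in the gripper at about (358,158) in the crop. Now travel towards the rail.

```bash
python3 -m handwheel '{"gripper":[1,1,1,1,1],"offset":[[-2,-15,-7],[-4,-45,-20],[-7,-77,-35],[-9,-109,-50],[-10,-141,-64]],"rot":[[-5,0,0],[-12,0,0],[-19,0,0],[-26,0,0],[-33,0,0]]}';  python3 -c "
from h import *
need([458,45,160],5)
"
```

```text
time_s: 3.83
ee_pos: [458.5, -80.1, 156.1]
ee_rot: [110.9, 90.0, -11.0]
force: [0.7, -0.1, -1.0]
gripper_width: 14.2
t 3.8333 pos [458.53 -80.13 156.14] q [-11.  11. 108.   0.  60.  21.] F [ 0.65 -0.06 -1.02] Mz [-0.04 -0.03 -0.02] w 14.2
yaw -31.88 toolx [ 7.e-04 -1.e-04 -1.e+00]
offset [  -3.9  -66.5 -106. ] rot [-36.88  -0.    -0.04]
```

```bash
python3 -m handwheel '{"gripper":[1,1,1,1,1],"offset":[[-1,-14,-23],[-2,-28,-46],[-3,-42,-69],[-4,-55,-90],[-4,-66,-106]],"rot":[[-7,0,0],[-14,0,0],[-21,0,0],[-28,0,0],[-35,0,0]]}';python3 -m handwheel '{"gripper":[1,1,1,1],"offset":[[0,0,0],[0,0,0],[0,0,0],[0,0,0]],"rot":[[-2,0,0],[-2,0,0],[-2,0,0],[-2,0,0]]}';  python3 -c "
from h import *
need([458,45,160],5)
st=state();f=grab_frame('wrist');cv2.imwrite('pics/w6.png',f[:,:,::-1])
c=cam('wrist',st)
print(rect(f,'r',25,c))
"
```

```text
time_s: 4.25
ee_pos: [459.2, 45.2, 160.1]
ee_rot: [115.7, 90.0, 28.9]
force: [0.6, -0.1, -1.8]
gripper_width: 14.1
time_s: 4.58
ee_pos: [459.3, 43.0, 159.6]
ee_rot: [-10.4, 90.0, -95.7]
force: [0.6, -0.5, -0.7]
gripper_width: 13.6
t 4.5833 pos [459.29  43.01 159.64] q [  4.  11. 109.  -0.  61.  -1.] F [ 0.6  -0.55 -0.74] Mz [-0.01 -0.08 -0.04] w 13.6
yaw 4.74 toolx [-0.e+00 -3.e-04 -1.e+00]
offset [-0.4 -1.1 -2.1] rot [-0.26  0.01  0.  ]
(array([457.13169846, 154.39803898]), (20.000276565551758, 18.647180557250977), -84.30544662475586, array([263.07301223,  59.16934251]))
```

View pics/w6.png

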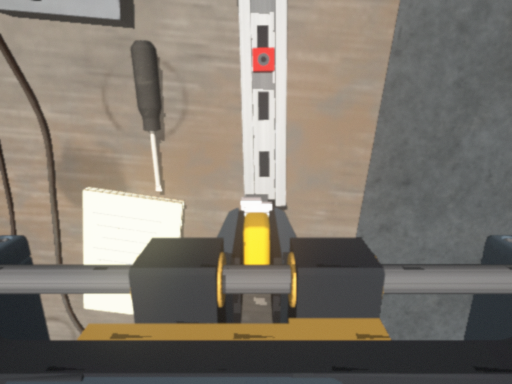

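```bash
python3 -c "
from h import *
st=state();f=grab_frame('wrist');np.save('w7.npy',f);import pickle;pickle.dump(st,open('w7.pk','wb'))
big(f,225,305,0,235,3,'w7.png');big(f,230,300,70,160,6,'w7b.png')
c=cam('wrist',st)
print(rect(f,'r',25,c,None,8))
g=f.astype(int).sum(2)//3
for v in (10,30,80,85,120,130,135,180,190): print(v,g[v,236:294])
"
```

```text
(array([457.30485666, 154.46008112]), (20.157217025756836, 18.809850692749023), -83.46597862243652, array([263.06154726,  58.99466463]))
10 [154 155 175 216 229 232 231 229 230 232 231 231 230 217 168 158 160 157
 159 160 161 162 161 162 164 163 161 162 163 164 162 161 161 162 161 157
 156 157 153 178 223 231 230 230 229 229 231 230 230 224 199 156 150 154
 154 155 154 153]
30 [151 152 165 194 224 232 233 231 231 232 233 233 233 228 223 231 232 231
 231 229 205 127  77  74  75  75  73  75  75  73  78 106 173 225 233 229
 214 176 159 181 222 232 234 232 230 230 232 231 230 223 196 155 147 149
 148 148 149 148]
80 [147 147 148 151 180 221 232 235 234 233 233 232 234 232 230 215 179 165
 162 160 161 160 161 160 164 166 166 167 168 168 164 165 165 163 162 167
 192 221 213 192 222 232 235 234 233 233 233 232 229 218 188 161 154 154
 155 154 154 152]
85 [149 150 150 154 179 216 229 236 235 233 232 231 233 231 227 206 168 161
 161 160 160 161 160 162 164 167 167 166 167 166 166 165 164 164 162 161
 160 161 159 178 222 232 236 234 233 232 232 232 229 219 186 156 148 147
 146 147 147 147]
120
[... 501 characters left out ...]
50 156 183 221 229 231 231 229 230 228 227 227 214 185
 205 227 230 230 228 230 230 232 234 235 235 232 232 232 232 231 229 229
 229 227 215 193 221 231 232 232 229 228 229 228 225 203 162 148 150 148
 148 147 148 147]
180 [150 149 148 150 149 149 155 182 215 224 225 225 224 223 223 225 225 214
 204 221 226 226 224 224 225 226 228 228 228 226 225 225 226 224 225 224
 223 209 172 184 224 227 226 225 224 223 222 223 220 196 156 147 148 149
 148 149 150 149]
190 [152 151 150 149 152 151 153 166 195 220 224 225 223 223 222 224 226 218
 203 220 225 224 224 223 224 225 225 226 226 224 223 223 223 223 224 224
 223 222 213 208 225 226 224 224 223 222 222 222 222 208 169 150 149 149
 150 148 148 147]
```

View pics/w7b.png

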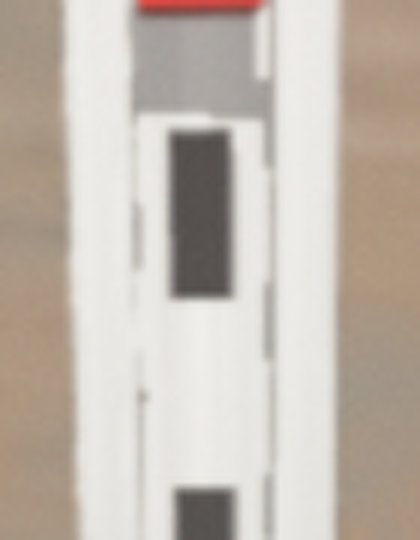

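```bash
python3 -c "
from h import *
import pickle
f=np.load('w7.npy');st=pickle.load(open('w7.pk','rb'));c=cam('wrist',st)
g=f.astype(float).mean(2)
def cross(row,us,th):
    for a,b in zip(us[:-1],us[1:]):
        if (row[a]-th)*(row[b]-th)<=0 and row[a]!=row[b]: return a+(th-row[a])/(row[b]-row[a])*(b-a)
L=[];Q=[];S=[]
for v in list(range(5,45))+list(range(75,193)):
    r=g[v]; l=cross(r,range(234,250),192); q=cross(r,range(292,280,-1),192)
    L.append(onz(c,l,v,24)[:2]);Q.append(onz(c,q,v,24)[:2])
for v in list(range(5,15))+list(range(74,88)):
    r=g[v]; S.append((onz(c,cross(r,range(245,256),195),v,24)[0],onz(c,cross(r,range(280,272,-1),195),v,24)[0],onz(c,250,v,24)[1]))
L=np.array(L);Q=np.array(Q)
def fit(A):
    p=np.polyfit(A[:,1],A[:,0],1); r=A[:,0]-np.polyval(p,A[:,1]); return np.polyfit(A[abs(r)<1][:,1],A[abs(r)<1][:,0],1)
for A in (L,Q):
    p=fit(A);print('x at y=100,150',np.polyval(p,[100,150]).round(2),'slope deg',np.degrees(np.arctan(p[0])), 'std',(A[:,0]-np.polyval(p,A[:,1])).std())
print(np.array(S)[::3].round(2))
need([461,95,100],5)
"
```

```text
Traceback (most recent call last):
  File "h.py", line 14, in onz
    t,d=ray(c,u,v); return t+d*(z-t[2])/d[2]
        ~~~^^^^^^^
  File "h.py", line 12, in ray
    d=Rm@np.array([(u-p['cx'])/p['fx'],-(v-p['cy'])/p['fy'],-1.]); return t,d
                    ~^~~~~~~~
TypeError: unsupported operand type(s) for -: 'NoneType' and 'float'
```

```bash
python3 -c "
from h import *
import pickle
f=np.load('w7.npy');st=pickle.load(open('w7.pk','rb'));c=cam('wrist',st)
g=f.astype(float).mean(2)
def cross(row,us,th):
    for a,b in zip(us[:-1],us[1:]):
        if (row[a]-th)*(row[b]-th)<=0 and row[a]!=row[b]: return a+(th-row[a])/(row[b]-row[a])*(b-a)
L=[];Q=[];S=[]
for v in list(range(5,45))+list(range(75,193)):
    r=g[v]; l=cross(r,range(234,250),192); q=cross(r,range(292,280,-1),192)
    L.append(onz(c,l,v,24)[:2]);Q.append(onz(c,q,v,24)[:2])
for v in list(range(5,11))+list(range(82,88)):
    r=g[v]; a=cross(r,range(246,256),195);b=cross(r,range(280,270,-1),195)
    if a and b:S.append((onz(c,a,v,24)[0],onz(c,b,v,24)[0],onz(c,250,v,24)[1]))
L=np.array(L);Q=np.array(Q)
def fit(A):
    p=np.polyfit(A[:,1],A[:,0],1); r=A[:,0]-np.polyval(p,A[:,1]); return np.polyfit(A[abs(r)<1][:,1],A[abs(r)<1][:,0],1)
for A in (L,Q):
    p=fit(A);print('x at y=100,150',np.polyval(p,[100,150]).round(2),'slope deg',np.degrees(np.arctan(p[0])), 'std',(A[:,0]-np.polyval(p,A[:,1])).std())
print(np.array(S)[::3].round(2))
need([461,95,100],5)
"
```

```text
x at y=100,150 [441.55 436.41] slope deg -5.870064547267582 std 0.16753639985069635
x at y=100,150 [483.68 478.49] slope deg -5.924470528090285 std 0.10976886960208751
[[441.44 463.95 196.94]
 [441.67 464.17 194.62]
 [448.31 470.16 133.69]
 [448.36 470.61 131.06]]
t 4.6833 pos [459.4   42.82 159.59] q [  4.  11. 109.  -0.  61.  -1.] F [-0.15  0.12 -1.21] Mz [ 0.   -0.14  0.01] w 13.9
yaw 4.73 toolx [ 0.e+00 -2.e-04 -1.e+00]
offset [ 59.6   5.9 -51.9] rot [-0.27  0.01 -0.  ]
```

```bash
python3 -c "
from h import *
st=state();need([463.1,95,85],5.9)
p=camera_params('wrist');H=np.linalg.inv(p['hand_eye'])
for X in ([-27,0,-18],[-27,0,18],[19,0,-18],[19,-10,-18],[19,10,-18],[-27,-7,-18],[-27,7,-18]):
    q=H[:3,:3]@np.array(X)+H[:3,3];print(X,(p['cx']+p['fx']*q[0]/-q[2]).round(1),(p['cy']-p['fy']*q[1]/-q[2]).round(1))
f=np.load('w7.npy');big(f,220,300,185,270,8,'w8.png')
"
```

```text
t 4.6833 pos [459.4   42.82 159.59] q [  4.  11. 109.  -0.  61.  -1.] F [-0.15  0.12 -1.21] Mz [ 0.   -0.14  0.01] w 13.9
yaw 4.73 toolx [ 0.e+00 -2.e-04 -1.e+00]
offset [ 74.6   8.  -51.7] rot [-1.17  0.01 -0.  ]
[-27, 0, -18] 254.5 225.0
[-27, 0, 18] 254.5 288.4
[19, 0, -18] 254.8 196.4
[19, -10, -18] 239.0 196.4
[19, 10, -18] 270.6 196.4
[-27, -7, -18] 240.3 225.0
[-27, 7, -18] 268.6 225.0
```

View pics/w8.png

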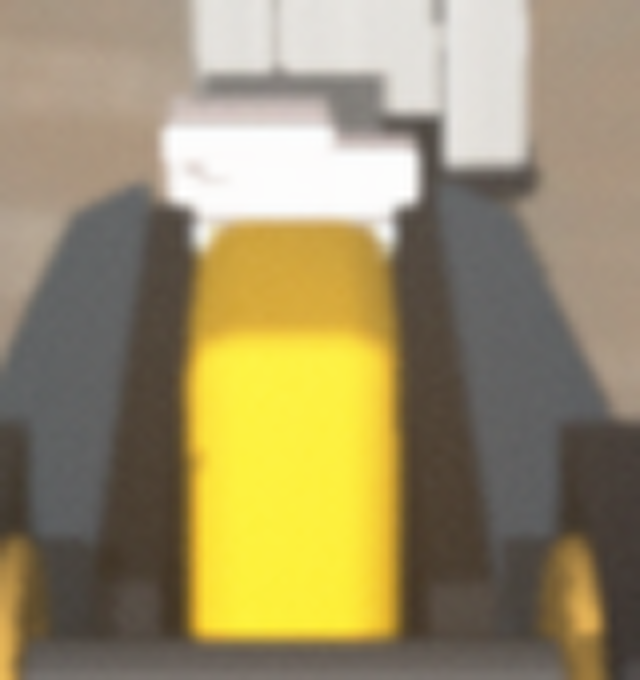

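```bash
python3 -c "
from h import *
need([461.5,95,80],5.9)"; python3 -m handwheel '{"gripper":[1,1,1,1,1],"offset":[[20,2,-15],[40,4,-30],[60,6,-45],[79.5,6.4,-52],[79.5,6.4,-52]],"rot":[[0,0,0],[-0.5,0,0],[-1.2,0,0],[-1.2,0,0],[-1.2,0,0]]}'; python3 -m handwheel '{"gripper":[1,1],"offset":[[0,0,0],[0,0,0]],"rot":[[0,0,0],[0,0,0]]}';python3 -c "
from h import *
f=grab_frame('wrist');cv2.imwrite('pics/w9.png',f[:,:,::-1]);big(f,216,306,120,230,6,'w9b.png')
need([461.5,95,80],5.9)"
```

```text
t 4.6833 pos [459.4   42.82 159.59] q [  4.  11. 109.  -0.  61.  -1.] F [-0.15  0.12 -1.21] Mz [ 0.   -0.14  0.01] w 13.9
yaw 4.73 toolx [ 0.e+00 -2.e-04 -1.e+00]
offset [ 79.6   6.4 -51.8] rot [-1.17  0.01 -0.  ]
time_s: 5.1
ee_pos: [458.9, 95.8, 77.0]
ee_rot: [-86.9, 89.6, -170.8]
force: [-0.9, -0.4, -1.0]
gripper_width: 13.8
time_s: 5.27
ee_pos: [462.2, 95.3, 80.9]
ee_rot: [81.7, 89.9, -2.3]
force: [0.7, -0.5, -0.8]
gripper_width: 13.9
t 5.3167 pos [462.47  95.24  81.19] q [ 10.  17. 114.  -0.  49.   4.] F [-0.2  -0.3  -1.57] Mz [-0.03 -0.13  0.03] w 13.9
yaw 5.96 toolx [ 2.3e-03  1.0e-04 -1.0e+00]
offset [ 1.2 -1.   0.1] rot [ 0.06  0.01 -0.13]
```

View pics/w9b.png

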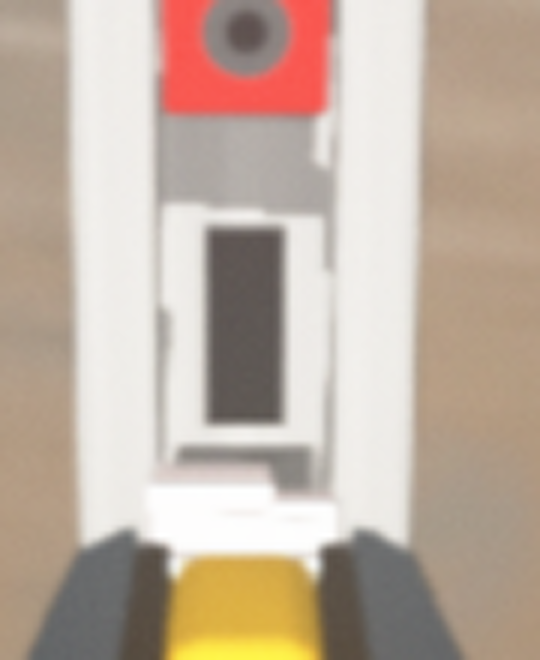

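```bash
python3 -m handwheel '{"gripper":[1,1,1],"offset":[[0,0,0],[0,0,0],[0,0,0]],"rot":[[0,0,0],[0,0,0],[0,0,0]]}';python3 -c "
from h import *
for k in range(2):
  st=state();f=grab_frame('wrist');g=f.astype(float).mean(2)
  big(f,226,296,170,220,10,'w10.png') 
  print(st['ee_pos'].round(2))
def cross(row,us,th):
    for a,b in zip(us[:-1],us[1:]):
        if (row[a]-th)*(row[b]-th)<=0 and row[a]!=row[b]: return round(a+(th-row[a])/(row[b]-row[a])*(b-a),2)
for v in range(150,196,5):
  print(v,cross(g[v],range(220,245),190),cross(g[v],range(298,275,-1),190))
for v in range(194,212,2): print(v,g[v,234:282].astype(int))
"
```

```text
time_s: 5.57
ee_pos: [461.9, 95.5, 80.8]
ee_rot: [89.9, 89.9, 5.9]
force: [0.0, 0.2, -0.9]
gripper_width: 13.5
[461.9   95.49  80.77]
[461.72  95.53  80.57]
150 227.99 285.76
155 228.13 285.53
160 228.25 285.61
165 228.11 285.31
170 228.09 285.3
175 228.14 285.37
180 228.43 285.06
185 228.53 284.75
190 228.78 284.5
195 228.93 284.49
194 [236 235 235 235 235 236 237 230 214 202 221 207 181 171 169 169 168 170
 171 173 174 176 177 177 175 174 172 173 174 173 170 170 173 187 214 214
 183 189 226 236 237 238 237 236 235 234 234 235]
196 [236 234 234 235 235 236 237 230 214 201 208 177 148 144 142 138 132 132
 131 129 132 132 136 141 142 142 139 134 131 132 133 134 137 161 202 213
 184 193 228 237 237 238 237 235 234 234 234 234]
198 [236 235 235 234 235 235 232 222 212 206 204 199 198 199 200 199 198 198
 200 199 199 200 200 199 199 197 183 151 134 132 134 134 135 160 200 212
 181 192 228 237 237 238 236 235 234 235 234 234]
200 [236 235 234 235 235 236 235 229 224 223 223 222 223 223 223 224 223 224
 223 223 223 224 223 224 224 223 215 184 146 136 135 138 139 161 197 207
 181 193 230 23
[... 334 characters left out ...]
50 251 250 250 250 250 250 250 250 250 250 250 250
 249 243 228 233 236 236 236 235 233 234 234 233]
206 [235 234 231 230 231 234 239 247 252 253 253 252 251 250 250 250 251 251
 251 251 250 247 237 232 230 231 234 241 245 249 253 253 253 253 253 253
 253 249 233 233 235 233 233 233 233 234 233 232]
208 [216 187 163 155 178 218 235 245 252 253 253 253 253 253 253 253 253 253
 253 253 253 253 253 253 253 253 253 253 253 253 253 253 253 253 253 253
 252 248 230 224 203 165 156 164 180 207 225 229]
210 [117 112 108 111 127 151 161 172 192 211 237 251 252 252 252 252 252 252
 252 253 253 253 252 252 252 252 252 252 252 253 253 253 252 252 248 227
 199 180 158 152 138 116 109 109 113 121 143 167]
```

View pics/w10.png

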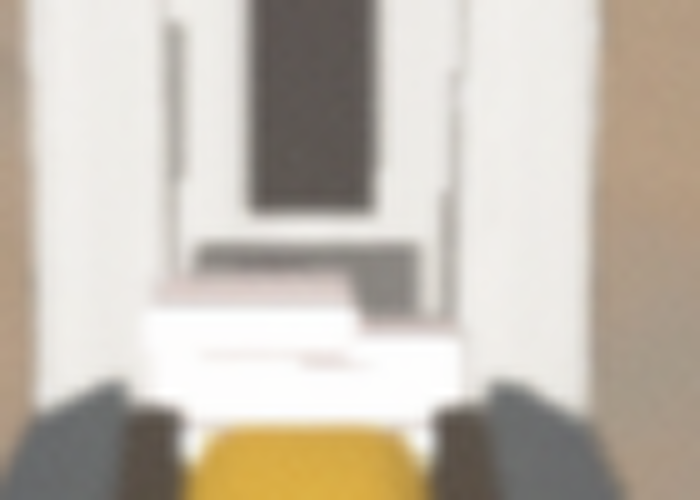

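```bash
python3 -c "
from h import *
need([462.4,95.5,54],5.9)"
```

```text
t 5.6667 pos [461.61  95.57  80.42] q [ 10.  17. 114.  -0.  49.   4.] F [ 1.03  0.23 -1.51] Mz [-0.01 -0.1   0.05] w 13.7
yaw 6.0 toolx [ 8.e-04  0.e+00 -1.e+00]
offset [26.4  0.8  0.2] rot [ 0.1   0.   -0.05]
```

```bash
python3 -m handwheel '{"gripper":[1,1,1,1,1],"offset":[[8,0.8,0],[16,0.8,0],[22,0.8,0],[26,0.8,0],[26,0.8,0]],"rot":[[0,0,0],[0,0,0],[0,0,0],[0,0,0],[0,0,0]]}';python3 -m handwheel '{"gripper":[1,1,1],"offset":[[0,0,0],[0,0,0],[0,0,0]],"rot":[[0,0,0],[0,0,0],[0,0,0]]}';python3 -c "
from h import *
st=state();f=grab_frame('wrist');g=f.astype(float).mean(2)
big(f,226,296,150,220,8,'w11.png') 
print(st['ee_pos'].round(2))
def cross(row,us,th):
    for a,b in zip(us[:-1],us[1:]):
        if (row[a]-th)*(row[b]-th)<=0 and row[a]!=row[b]: return round(a+(th-row[a])/(row[b]-row[a])*(b-a),2)
for v in range(150,200,5):
  print(v,cross(g[v],range(218,245),190),cross(g[v],range(302,275,-1),190))
for v in (203,205): print(v,g[v,234:282].astype(int))
need([462.4,95.5,54],5.9)
"
```

```text
time_s: 6.08
ee_pos: [461.2, 95.7, 52.6]
ee_rot: [-83.5, 89.8, -167.5]
force: [-0.1, -0.0, -0.6]
gripper_width: 13.8
time_s: 6.33
ee_pos: [462.5, 95.9, 54.2]
ee_rot: [86.5, 90.0, 2.5]
force: [-0.2, -0.7, -0.8]
gripper_width: 14.1
[462.48  95.9   54.23]
150 223.3 288.47
155 223.17 288.32
160 223.06 288.18
165 223.31 288.34
170 223.64 288.03
175 223.86 287.67
180 224.06 287.48
185 224.28 287.4
190 224.29 287.25
195 224.13 287.4
203 [234 233 234 234 229 207 220 250 252 252 252 253 253 252 253 252 253 252
 253 253 253 253 253 252 253 252 250 235 223 221 221 222 220 221 222 221
 218 199 186 221 233 234 235 236 236 235 234 234]
205 [234 233 233 234 228 206 199 240 252 252 252 251 244 241 242 241 241 242
 242 242 241 240 234 232 232 231 231 241 252 253 253 253 253 253 253 253
 252 244 213 223 234 234 234 235 235 235 234 234]
t 6.3833 pos [462.48  95.88  54.28] q [ 10.  19. 116.  -0.  45.   4.] F [ 0.47  0.27 -1.12] Mz [-0.04 -0.16  0.04] w 13.8
yaw 6.02 toolx [ 7.e-04  0.e+00 -1.e+00]
offset [ 0.3 -0.1  0.4] rot [ 0.12  0.   -0.04]
```

View pics/w11.png

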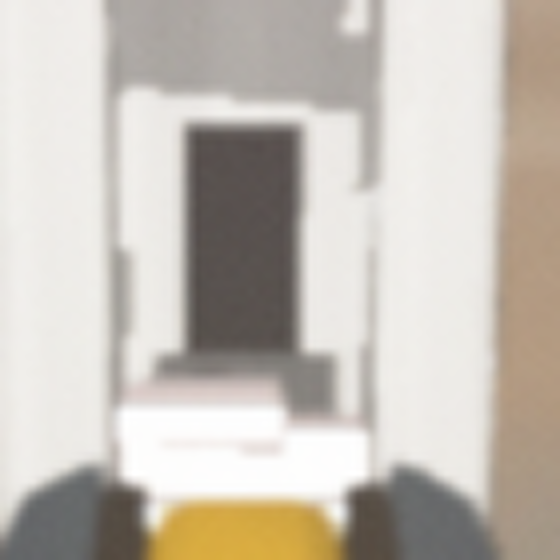

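```bash
python3 -m handwheel '{"gripper":[1,1,1,1,1],"offset":[[2,-0.1,0],[4,-0.1,0],[6,-0.1,0],[8,-0.1,0],[10,-0.1,0]],"rot":[[0,0,0],[0,0,0],[0,0,0],[0,0,0],[0,0,0]]}';python3 -m handwheel '{"gripper":[1,1],"offset":[[0,0,0],[0,0,0]],"rot":[[0,0,0],[0,0,0]]}';python3 -c "
from h import *
st=state();f=grab_frame('wrist')
big(f,226,296,150,220,8,'w12.png') 
need([462.4,95.5,32],5.9)
"
```

```text
time_s: 6.8
ee_pos: [462.1, 95.8, 43.8]
ee_rot: [-49.8, 90.0, -133.8]
force: [-0.1, 0.4, -2.2]
gripper_width: 13.7
time_s: 6.97
ee_pos: [462.0, 95.8, 43.8]
ee_rot: [-70.7, 90.0, -154.7]
force: [0.0, -0.4, -0.6]
gripper_width: 13.9
t 7.0167 pos [462.14  95.81  43.94] q [ 10.  20. 116.  -0.  44.   4.] F [ 0.13 -0.07 -1.63] Mz [-0.   -0.13  0.01] w 13.9
yaw 6.02 toolx [-1.e-04 -1.e-04 -1.e+00]
offset [11.9  0.2  0.3] rot [0.12 0.01 0.  ]
```

View pics/w12.png

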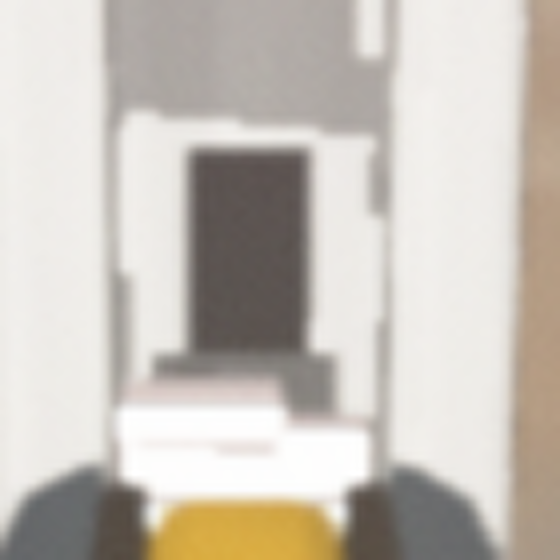

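```bash
python3 -m handwheel '{"gripper":[1,1,1,1,1],"offset":[[1,0.2,0],[3,0.2,0],[5,0.2,0],[6,0.2,0],[6,0.2,0]],"rot":[[0,0,0],[0,0,0],[0,0,0],[0,0,0],[0,0,0]]}';python3 -c "
from h import *
need([462.4,95.5,32],5.9)
"
```

```text
time_s: 7.43
ee_pos: [462.6, 95.9, 38.0]
ee_rot: [87.0, 90.0, 3.0]
force: [0.4, 0.7, 2.0]
gripper_width: 13.6
t 7.4333 pos [462.61  95.89  38.03] q [ 10.  20. 117.  -0.  43.   4.] F [0.45 0.67 2.04] Mz [-0.03 -0.12 -0.02] w 13.6
yaw 6.02 toolx [ 6.e-04  0.e+00 -1.e+00]
offset [ 6.  -0.2  0.4] rot [ 0.12  0.   -0.03]
```

```bash
python3 -m handwheel '{"gripper":[1,1,1,1,1],"offset":[[2,-0.2,0],[4,-0.2,0],[5,-0.2,0],[6,-0.2,0],[6.2,-0.2,0]],"rot":[[0,0,0],[0,0,0],[0,0,0],[0,0,0],[0,0,0]]}';python3 -m handwheel '{"gripper":[1,1],"offset":[[0,0,0],[0,0,0]],"rot":[[0,0,0],[0,0,0]]}';python3 -c "
from h import *
st=state();f=grab_frame('wrist')
big(f,226,296,150,220,8,'w13.png') 
need([462.4,95.5,32],5.9)
"
```

```text
time_s: 7.85
ee_pos: [462.6, 95.9, 31.9]
ee_rot: [91.3, 89.9, 7.3]
force: [1.4, 1.0, 3.6]
gripper_width: 13.9
time_s: 8.02
ee_pos: [462.6, 95.9, 32.0]
ee_rot: [90.0, 89.9, 6.0]
force: [0.8, 1.1, 4.0]
gripper_width: 13.9
t 8.0667 pos [462.57  95.91  31.99] q [ 10.  21. 117.  -0.  42.   4.] F [0.71 0.35 2.93] Mz [ 0.11 -0.38  0.02] w 13.8
yaw 6.02 toolx [ 1.e-03  1.e-04 -1.e+00]
offset [-0.  -0.2  0.4] rot [ 0.12  0.   -0.06]
```

View pics/w13.png

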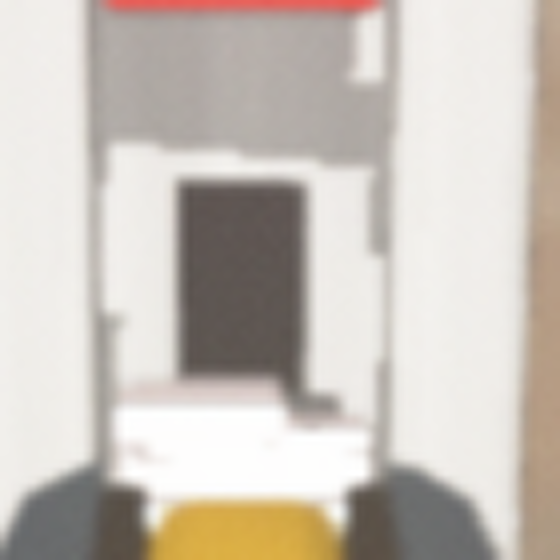

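```bash
python3 -c "
from h import *
p=camera_params('wrist');H=np.linalg.inv(p['hand_eye'])
def P(X):
    q=H[:3,:3]@np.array(X)+H[:3,3];return round(p['cx']+p['fx']*q[0]/-q[2],1),round(p['cy']-p['fy']*q[1]/-q[2],1)
for X in ([0,-7,-16],[0,7,-16],[0,7,0],[0,7,16],[-27,0,-18],[15.6,0,-18],[23.6,0,-18],[15.6,0,-15],[15.6,0,-10],[-27,0,-17]):print(X,P(X))
f=grab_frame('wrist');cv2.imwrite('pics/w14.png',f[:,:,::-1]);big(f,200,312,185,265,7,'w14b.png')
"
```

```text
[0, -7, -16] (np.float64(242.6), np.float64(209.7))
[0, 7, -16] (np.float64(266.8), np.float64(209.7))
[0, 7, 0] (np.float64(266.5), np.float64(235.1))
[0, 7, 16] (np.float64(266.2), np.float64(259.3))
[-27, 0, -18] (np.float64(254.5), np.float64(225.0))
[15.6, 0, -18] (np.float64(254.8), np.float64(198.0))
[23.6, 0, -18] (np.float64(254.8), np.float64(194.2))
[15.6, 0, -15] (np.float64(254.8), np.float64(202.6))
[15.6, 0, -10] (np.float64(254.8), np.float64(210.1))
[-27, 0, -17] (np.float64(254.5), np.float64(226.8))
```

View pics/w14b.png

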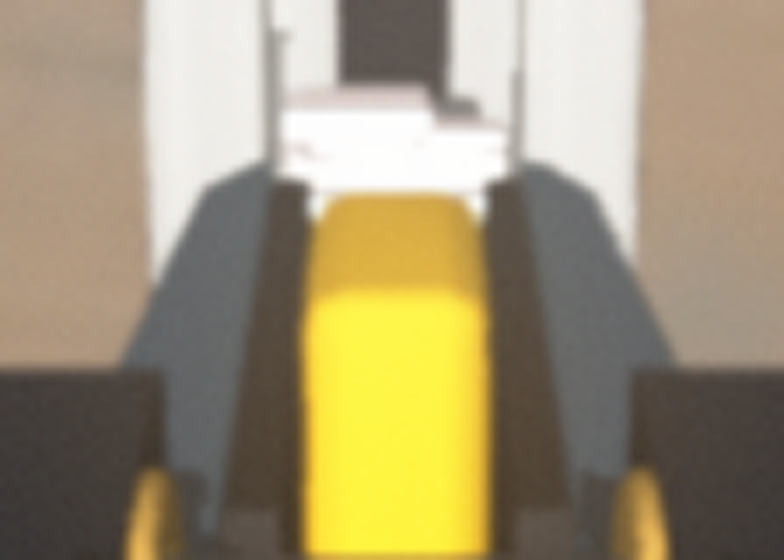

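```bash
python3 -m handwheel '{"gripper":[1,1,1,1,1],"offset":[[0.3,-0.1,0],[0.4,-0.1,0],[0.4,-0.1,0],[0.4,-0.1,0],[0.4,-0.1,0]],"rot":[[4,0,0],[8,0,0],[14,0,0],[20,0,0],[20,0,0]]}' 18;python3 -c "
from h import *
need([462.4,95.9,31.5],-84)
"
```

```text
time_s: 8.53
ee_pos: [462.1, 95.7, 31.5]
ee_rot: [63.7, 90.0, -40.4]
force: [0.9, -0.4, 4.3]
gripper_width: 13.6
t 8.5333 pos [462.08  95.75  31.5 ] q [ 10.  21. 117.  -0.  42.  24.] F [ 0.95 -0.4   4.34] Mz [-0.09 -0.25  0.02] w 13.6
yaw -14.07 toolx [ 2.e-04 -2.e-04 -1.e+00]
offset [ 0.   0.3 -0.2] rot [ 6.993e+01 -0.000e+00 -2.000e-02]
```

```bash
python3 -m handwheel '{"gripper":[1,1,1,1,1],"offset":[[0,0.3,0],[0,0.3,0],[0,0.3,0],[0,0.3,0],[0,0.3,0]],"rot":[[5,0,0],[10,0,0],[15,0,0],[20,0,0],[20,0,0]]}' 18;python3 -c "
from h import *
need([462.4,95.9,31.5],-84)
";python3 -m handwheel '{"gripper":[1,1,1,1],"offset":[[0,0,0],[0,0,0],[0,0,0],[0,0,0]],"rot":[[5,0,0],[10,0,0],[15,0,0],[15,0,0]]}' 18;python3 -c "
from h import *
need([462.4,95.9,31.5],-84)
"
```

```text
time_s: 8.95
ee_pos: [462.1, 95.6, 31.4]
ee_rot: [-23.2, 90.0, -147.1]
force: [-0.1, -0.1, 3.2]
gripper_width: 13.7
t 8.95 pos [462.1   95.62  31.39] q [ 10.  21. 117.  -0.  42.  44.] F [-0.06 -0.08  3.21] Mz [-0.07 -0.11 -0.02] w 13.7
yaw -33.92 toolx [-4.e-04 -3.e-04 -1.e+00]
offset [-0.1  0.1 -0.4] rot [ 5.008e+01  3.000e-02 -0.000e+00]
time_s: 9.28
ee_pos: [462.3, 95.6, 31.4]
ee_rot: [57.4, 90.0, -81.4]
force: [1.2, -0.9, 3.8]
gripper_width: 13.5
t 9.2833 pos [462.32  95.63  31.44] q [ 10.  21. 117.  -0.  42.  59.] F [ 1.2  -0.92  3.82] Mz [-0.17 -0.16  0.04] w 13.5
yaw -48.84 toolx [ 0.e+00 -2.e-04 -1.e+00]
offset [-0.1 -0.1 -0.2] rot [ 3.516e+01  0.000e+00 -1.000e-02]
```

```bash
python3 -m handwheel '{"gripper":[1,1,1,1],"offset":[[0,0,0],[0,0,0],[0,0,0],[0,0,0]],"rot":[[4,0,0],[8,0,0],[13,0,0],[13,0,0]]}' 18;python3 -c "
from h import *
need([462.4,95.9,31.5],-84)
";python3 -m handwheel '{"gripper":[1,1,1,1],"offset":[[0,0,0],[0,0,0],[0,0,0],[0,0,0]],"rot":[[4,0,0],[8,0,0],[12,0,0],[12,0,0]]}' 18;python3 -c "
from h import *
need([462.4,95.9,31.5],-84)
"
```

```text
time_s: 9.62
ee_pos: [462.3, 95.6, 31.4]
ee_rot: [82.0, 90.0, -69.8]
force: [0.1, -1.7, 4.2]
gripper_width: 14.0
t 9.6167 pos [462.34  95.64  31.43] q [ 10.  21. 117.  -0.  42.  72.] F [ 0.07 -1.67  4.19] Mz [-0.12 -0.14 -0.02] w 14.0
yaw -61.79 toolx [ 1.e-04 -2.e-04 -1.e+00]
offset [-0.1 -0.2 -0.2] rot [ 2.221e+01 -0.000e+00 -1.000e-02]
time_s: 9.95
ee_pos: [462.8, 95.6, 31.6]
ee_rot: [149.8, 89.9, -13.9]
force: [1.3, -0.9, 3.0]
gripper_width: 13.7
t 9.95 pos [462.85  95.59  31.57] q [ 10.  21. 117.  -0.  42.  84.] F [ 1.34 -0.87  2.97] Mz [-0.33 -0.38 -0.05] w 13.7
yaw -73.73 toolx [ 1.2e-03 -3.0e-04 -1.0e+00]
offset [ 0.1 -0.4  0.3] rot [10.27 -0.06 -0.03]
```

```bash
python3 -m handwheel '{"gripper":[1,1,1,1],"offset":[[0,0,-0.3],[0,0,-0.3],[0,0,-0.3],[0,0,-0.3]],"rot":[[4,0,0],[8,0,0],[10,0,0],[10,0,0]]}' 18;python3 -c "
from h import *
need([462.4,95.9,31.5],-84)
"
```

```text
time_s: 10.28
ee_pos: [462.8, 95.7, 31.5]
ee_rot: [144.0, 90.0, -29.7]
force: [1.5, -1.8, 3.6]
gripper_width: 14.1
t 10.2833 pos [462.83  95.68  31.47] q [ 10.  21. 117.  -0.  42.  94.] F [ 1.55 -1.85  3.57] Mz [-0.29 -0.32  0.04] w 14.1
yaw -83.7 toolx [ 5.e-04 -3.e-04 -1.e+00]
offset [-0.  -0.3  0.4] rot [ 0.3  -0.03 -0.02]
```

```bash
python3 -m handwheel '{"gripper":[1,1,1,1,1],"offset":[[-0.8,0,0],[-1.6,0,0],[-2.4,0,0],[-3.2,0,0],[-3.2,0,0]],"rot":[[0.3,0,0],[0.3,0,0],[0.3,0,0],[0.3,0,0],[0.3,0,0]]}' 18;python3 -c "
from h import *
need([462.4,95.9,36.2],-84.1)
"
```

```text
time_s: 10.7
ee_pos: [462.8, 95.8, 34.8]
ee_rot: [170.0, 90.0, -4.2]
force: [2.9, -1.1, 3.3]
gripper_width: 14.1
t 10.7 pos [462.81  95.82  34.75] q [ 10.  21. 117.  -0.  43.  95.] F [ 2.92 -1.08  3.25] Mz [-0.32 -0.44  0.01] w 14.1
yaw -84.23 toolx [ 5.e-04 -0.e+00 -1.e+00]
offset [-1.4 -0.1  0.4] rot [-0.13 -0.03 -0.  ]
```

```bash
python3 -m handwheel '{"gripper":[1,1,1,1],"offset":[[-0.5,0,-0.3],[-1,0,-0.4],[-1.3,0,-0.4],[-1.3,0,-0.4]],"rot":[[0,0,0],[0,0,0],[0,0,0],[0,0,0]]}' 18;python3 -c "
from h import *
need([462.4,95.9,36.2],-84.1)
f=grab_frame('wrist');cv2.imwrite('pics/w15.png',f[:,:,::-1])
f=grab_frame('scene');big(f,220,300,165,265,6,'s15.png')
"
```

```text
time_s: 11.03
ee_pos: [462.9, 95.9, 35.9]
ee_rot: [20.2, 90.0, -154.0]
force: [2.1, -1.9, 2.7]
gripper_width: 14.1
t 11.0333 pos [462.85  95.86  35.92] q [ 10.  21. 117.  -0.  43.  95.] F [ 2.07 -1.88  2.7 ] Mz [-0.37 -0.36  0.01] w 14.1
yaw -84.27 toolx [-3.e-04 -1.e-04 -1.e+00]
offset [-0.3 -0.1  0.4] rot [-0.17  0.02 -0.01]
```

View pics/w15.png

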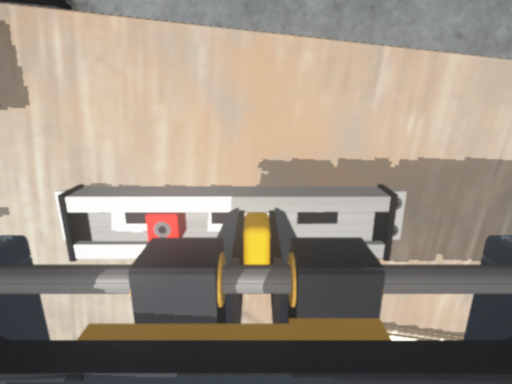

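View pics/s15.png

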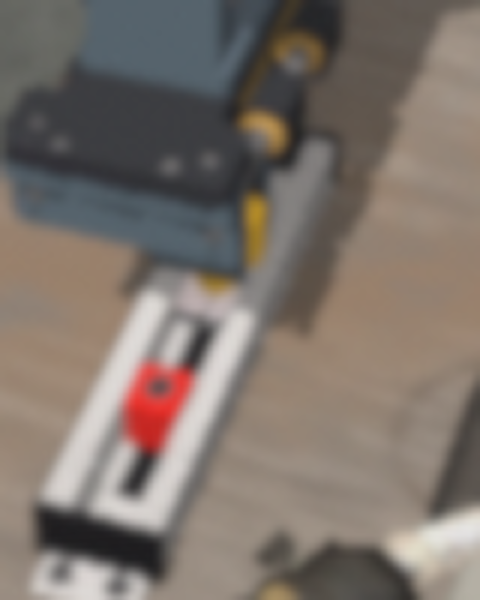

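```bash
python3 -m handwheel '{"gripper":[1,1,1,1,1],"offset":[[-0.2,-2,0],[-0.2,-5,0],[-0.2,-8,0],[-0.2,-11,0],[-0.2,-14,0]],"rot":[[0,0,0],[0,0,0],[0,0,0],[0,0,0],[0,0,0]]}' 25;python3 -c "
from h import *
need([459.4,128,36.2],-84.1)
"
```

```text
time_s: 11.55
ee_pos: [461.4, 110.2, 36.1]
ee_rot: [16.0, 90.0, -158.3]
force: [1.6, -2.6, 1.7]
gripper_width: 14.0
t 11.55 pos [461.38 110.16  36.06] q [ 12.  21. 116.  -0.  43.  96.] F [ 1.61 -2.59  1.7 ] Mz [-0.42 -0.3   0.05] w 14.0
yaw -84.27 toolx [-3.e-04 -1.e-04 -1.e+00]
offset [ -0.1 -18.    0.2] rot [-0.17  0.02 -0.01]
```

```bash
python3 -m handwheel '{"gripper":[1,1,1,1,1],"offset":[[0,-3,0],[0,-6,0],[0,-9,0],[0,-12,0],[0,-15,0]],"rot":[[0,0,0],[0,0,0],[0,0,0],[0,0,0],[0,0,0]]}' 25;python3 -m handwheel '{"gripper":[1,1,1,1,1],"offset":[[0,-1,0],[0,-2,0],[0,-3,0],[0,-4,0],[0,-4,0]],"rot":[[0,0,0],[0,0,0],[0,0,0],[0,0,0],[0,0,0]]}' 25;python3 -c "
from h import *
need([459.4,134,36.2],-84.1)
"
```

```text
time_s: 11.97
ee_pos: [459.9, 125.0, 36.0]
ee_rot: [17.5, 90.0, -156.7]
force: [0.2, -2.4, 2.3]
gripper_width: 14.0
time_s: 12.38
ee_pos: [459.5, 128.8, 36.1]
ee_rot: [-17.9, 90.0, 167.8]
force: [0.8, -0.7, 1.8]
gripper_width: 14.0
t 12.3833 pos [459.51 128.84  36.06] q [ 14.  21. 116.   0.  43.  99.] F [ 0.76 -0.74  1.81] Mz [-0.18 -0.13  0.01] w 14.0
yaw -84.29 toolx [-4.e-04  1.e-04 -1.e+00]
offset [-0.1 -5.2 -0.4] rot [-0.19  0.02  0.01]
```

Now creep in small steps watching the force.

```bash
python3 -m handwheel '{"gripper":[1,1,1],"offset":[[0,-0.7,0],[0,-1.4,0],[0,-2,0]],"rot":[[0,0,0],[0,0,0],[0,0,0]]}';python3 -m handwheel '{"gripper":[1,1,1],"offset":[[0,-0.5,0],[0,-1,0],[0,-1,0]],"rot":[[0,0,0],[0,0,0],[0,0,0]]}';python3 -c "
from h import *
need([459.4,134,36.2],-84.1)
"
```

```text
time_s: 12.63
ee_pos: [459.3, 130.7, 36.1]
ee_rot: [17.3, 90.0, -157.0]
force: [-1.1, -2.1, 1.8]
gripper_width: 14.2
time_s: 12.88
ee_pos: [459.2, 131.8, 36.1]
ee_rot: [1.6, 90.0, -172.7]
force: [1.1, -1.9, 2.2]
gripper_width: 13.8
t 12.8833 pos [459.2  131.75  36.07] q [ 15.  21. 116.   0.  43.  99.] F [ 1.11 -1.92  2.16] Mz [-0.26  0.01  0.03] w 13.8
yaw -84.28 toolx [-4.e-04 -0.e+00 -1.e+00]
offset [-0.1 -2.2 -0.4] rot [-0.18  0.02 -0.  ]
```

```bash
for i in 1 2; do python3 -m handwheel '{"gripper":[1,1,1],"offset":[[0,-0.5,0],[0,-0.8,0],[0,-0.8,0]],"rot":[[0,0,0],[0,0,0],[0,0,0]]}';done
```

```text
time_s: 13.13
ee_pos: [459.2, 132.5, 36.1]
ee_rot: [9.6, 90.0, -164.7]
force: [0.3, -1.5, 1.8]
gripper_width: 14.2
time_s: 13.38
ee_pos: [459.1, 133.3, 36.1]
ee_rot: [17.8, 90.0, -156.5]
force: [0.9, -1.0, 1.8]
gripper_width: 13.9
```

```bash
python3 -m handwheel '{"gripper":[1,1,1],"offset":[[0,-0.4,0],[0,-0.5,0],[0,-0.5,0]],"rot":[[0,0,0],[0,0,0],[0,0,0]]}'; python3 -m handwheel '{"gripper":[1,1,1],"offset":[[0,-0.4,0],[0,-0.5,0],[0,-0.5,0]],"rot":[[0,0,0],[0,0,0],[0,0,0]]}'
```

```text
time_s: 13.63
ee_pos: [459.1, 133.8, 36.1]
ee_rot: [26.4, 90.0, -147.9]
force: [-0.2, -1.0, 2.4]
gripper_width: 14.0
time_s: 13.88
ee_pos: [459.1, 134.3, 36.1]
ee_rot: [52.9, 90.0, -121.4]
force: [0.5, -2.0, 1.7]
gripper_width: 13.9
```

```bash
python3 -m handwheel '{"gripper":[1,1,1],"offset":[[0,-0.4,0],[0,-0.5,0],[0,-0.5,0]],"rot":[[0,0,0],[0,0,0],[0,0,0]]}'; python3 -m handwheel '{"gripper":[1,1,1],"offset":[[0,-0.3,0],[0,-0.4,0],[0,-0.4,0]],"rot":[[0,0,0],[0,0,0],[0,0,0]]}'
```

```text
time_s: 14.13
ee_pos: [459.1, 134.8, 36.1]
ee_rot: [56.1, 90.0, -118.2]
force: [0.4, -2.5, 0.9]
gripper_width: 13.6
time_s: 14.38
ee_pos: [459.0, 134.9, 36.1]
ee_rot: [79.5, 90.0, -94.7]
force: [0.4, -3.7, 1.6]
gripper_width: 13.9
```

```bash
python3 -m handwheel '{"gripper":[1,1,1],"offset":[[0,-0.2,0],[0,-0.4,0],[0,-0.4,0]],"rot":[[0,0,0],[0,0,0],[0,0,0]]}'; python3 -c "
from h import *
need([459.4,134,36.2],-84.1)
"
```

```text
time_s: 14.63
ee_pos: [459.0, 135.0, 36.1]
ee_rot: [81.9, 89.9, -92.3]
force: [1.4, -5.9, 1.6]
gripper_width: 13.8
t 14.6333 pos [459.02 134.96  36.07] q [ 15.  21. 116.  -0.  43.  99.] F [ 1.44 -5.92  1.59] Mz [-1.17 -0.09  0.03] w 13.8
yaw -84.24 toolx [-0.     -0.0012 -1.    ]
offset [-0.1  1.  -0.3] rot [-0.14  0.01 -0.07]
```

```bash
python3 -m handwheel '{"gripper":[1,1,1],"offset":[[0,-0.15,0],[0,-0.3,0],[0,-0.3,0]],"rot":[[0,0,0],[0,0,0],[0,0,0]]}'; python3 -m handwheel '{"gripper":[1,1,1],"offset":[[0,0,0],[0,0,0],[0,0,0]],"rot":[[0,0,0],[0,0,0],[0,0,0]]}'
```

```text
time_s: 14.88
ee_pos: [459.1, 135.0, 36.1]
ee_rot: [87.6, 89.9, -86.7]
force: [0.5, -6.2, 1.9]
gripper_width: 13.9
time_s: 15.13
ee_pos: [459.0, 135.0, 36.1]
ee_rot: [85.4, 89.9, -88.8]
force: [0.5, -6.5, 1.2]
gripper_width: 13.7
```

```bash
python3 -m handwheel '{"gripper":[1,1,1,1,1],"offset":[[0,-0.2,0],[0,-0.35,0],[0,-0.35,0],[0,-0.35,0],[0,-0.35,0]],"rot":[[0,0,0],[0,0,0],[0,0,0],[0,0,0],[0,0,0]]}'; python3 -m handwheel '{"gripper":[1,1,1,1,1],"offset":[[0,0,0],[0,0,0],[0,0,0],[0,0,0],[0,0,0]],"rot":[[0,0,0],[0,0,0],[0,0,0],[0,0,0],[0,0,0]]}';python3 -c "
from h import *
need([459.4,134,36.2],-84.1)
f=grab_frame('wrist');cv2.imwrite('pics/w16.png',f[:,:,::-1])
"
```

```text
time_s: 15.55
ee_pos: [459.0, 135.0, 36.1]
ee_rot: [86.4, 89.9, -87.8]
force: [1.6, -8.8, 1.7]
gripper_width: 13.7
time_s: 15.97
ee_pos: [459.0, 135.0, 36.1]
ee_rot: [85.0, 89.9, -89.2]
force: [0.5, -8.2, 1.5]
gripper_width: 13.9
t 15.9667 pos [459.02 135.    36.07] q [ 15.  21. 116.  -0.  43.  99.] F [ 0.48 -8.18  1.53] Mz [-1.58 -0.2   0.01] w 13.9
yaw -84.21 toolx [ 0.     -0.0023 -1.    ]
offset [-0.1  1.  -0.3] rot [-0.11  0.01 -0.13]
```

View pics/w16.png

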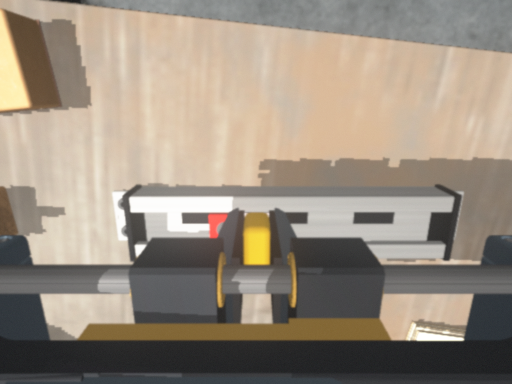

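```bash
python3 -m handwheel '{"gripper":[1,1,1,1],"offset":[[0,0.4,0],[0,0.8,0],[0,1.1,0],[0,1.1,0]],"rot":[[0,0,0],[0,0,0],[0,0,0],[0,0,0]]}'; python3 -c "
from h import *
need([459.4,134,36.2],-84.1)
"
```

```text
time_s: 16.35
ee_pos: [459.0, 134.9, 36.1]
ee_rot: [74.0, 90.0, -100.3]
force: [1.0, -4.6, 1.2]
gripper_width: 13.8
t 16.35 pos [459.04 134.93  36.06] q [ 15.  21. 116.  -0.  43.  99.] F [ 0.97 -4.64  1.21] Mz [-0.99 -0.09  0.02] w 13.8
yaw -84.27 toolx [-1.e-04 -4.e-04 -1.e+00]
offset [-0.1  1.  -0.3] rot [-0.17  0.01 -0.02]
```

```bash
python3 -m handwheel '{"gripper":[1,1,1,1],"offset":[[0,0.3,0],[0,0.6,0],[0,0.6,0],[0,0.6,0]],"rot":[[0,0,0],[0,0,0],[0,0,0],[0,0,0]]}'; python3 -m handwheel '{"gripper":[0.8,0.75,0.7,0.65,0.65],"offset":[[0,0,0],[0,0,0],[0,0,0],[0,0,0],[0,0,0]],"rot":[[0,0,0],[0,0,0],[0,0,0],[0,0,0],[0,0,0]]}'; python3 -c "
from h import *
need([459.4,134,36.2],-84.1)
f=grab_frame('wrist');big(f,150,350,150,300,4,'w17.png')
"
```

```text
time_s: 16.68
ee_pos: [459.1, 134.8, 36.1]
ee_rot: [-88.1, 90.0, 97.6]
force: [0.1, -0.7, 0.8]
gripper_width: 13.7
time_s: 17.1
ee_pos: [459.1, 134.7, 36.1]
ee_rot: [-128.6, 90.0, 57.1]
force: [-1.0, -0.1, -0.2]
gripper_width: 31.8
t 17.1 pos [459.13 134.65  36.11] q [ 15.  21. 116.   0.  43.  99.] F [-0.98 -0.06 -0.21] Mz [0.02 0.03 0.02] w 31.8
yaw -84.28 toolx [ 1.e-04  1.e-04 -1.e+00]
offset [-0.1  0.7 -0.2] rot [-0.18 -0.    0.01]
```

View pics/w17.png

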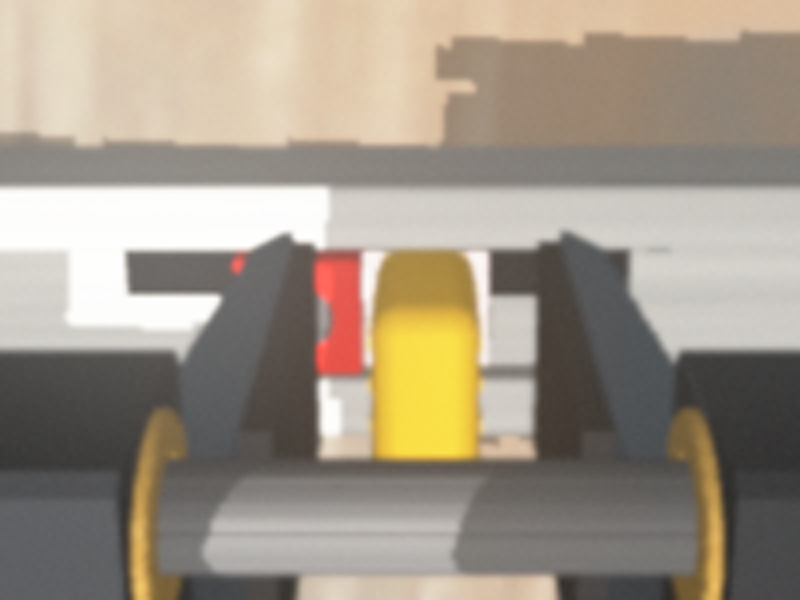

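The nut stands free between the open fingers: grip at crop x 372–480, bar edge touching the red stop at x≈362. Now I raise the arm clear.

```bash
python3 -m handwheel '{"gripper":[0.6,0.55,0.5,0.5,0.5],"offset":[[0,0,0],[0,0,0],[-20,0,0],[-50,0,0],[-85,0,0]],"rot":[[0,0,0],[0,0,0],[0,0,0],[0,0,0],[0,0,0]]}'; python3 -m handwheel '{"gripper":[0.5,0.5,0.5,0.5,0.5],"offset":[[-20,0,15],[-40,0,35],[-40,0,60],[-40,0,60],[-40,0,60]],"rot":[[0,0,0],[0,0,0],[0,0,0],[0,0,0],[0,0,0]]}'; python3 -m handwheel '{"gripper":[0.5,0.5,0.5],"offset":[[0,0,0],[0,0,0],[0,0,0]],"rot":[[0,0,0],[0,0,0],[0,0,0]]}';python3 -c "
from h import *
st=state();f=grab_frame('wrist');cv2.imwrite('pics/w18.png',f[:,:,::-1])
c=cam('wrist',st)
print('grip',rect(f,'y',49.5+13,c,(200,330,60,260)));print('stop',rect(f,'r',25,c))
f=grab_frame('scene');cv2.imwrite('pics/s18.png',f[:,:,::-1])
f=grab_frame('top');cv2.imwrite('pics/t18.png',f[:,:,::-1])
need([459.4,134,36.2],-84.1)
"
```

```text
time_s: 17.57
ee_pos: [457.6, 134.1, 120.7]
ee_rot: [9.7, 89.7, -164.6]
force: [1.0, -0.1, 0.4]
gripper_width: 45.5
time_s: 17.98
ee_pos: [398.7, 128.4, 161.5]
ee_rot: [-176.5, 89.9, 9.3]
force: [0.6, -0.2, 0.2]
gripper_width: 45.6
time_s: 18.23
ee_pos: [400.1, 128.6, 160.7]
ee_rot: [22.7, 90.0, -151.6]
force: [-0.2, 1.1, 0.1]
gripper_width: 45.3
grip (array([458.63014387, 134.64646371]), (34.31245422363281, 12.201327323913574), 5.385858058929443, array([255.58597561, 122.22439024]))
stop (array([457.17845585, 154.75575219]), (19.538604736328125, 19.168914794921875), -84.21157789230347, array([234.90739203, 118.66818937]))
t 18.3833 pos [399.75 128.54 160.72] q [ 16.   7. 113.  -0.  60. 101.] F [0.03 0.81 0.46] Mz [-0.02 -0.    0.03] w 45.3
yaw -84.29 toolx [-7.e-04 -3.e-04 -1.e+00]
offset [124.5   0.5 -60. ] rot [-0.19  0.04 -0.01]
```

View pics/w18.png

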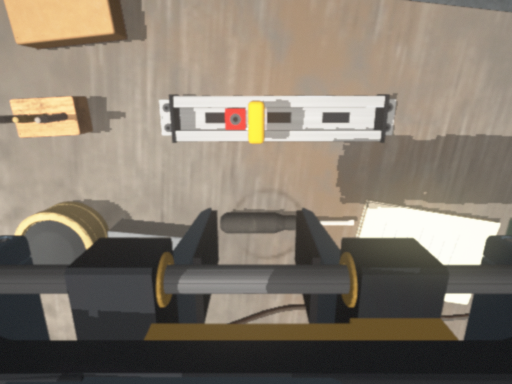

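View pics/s18.png

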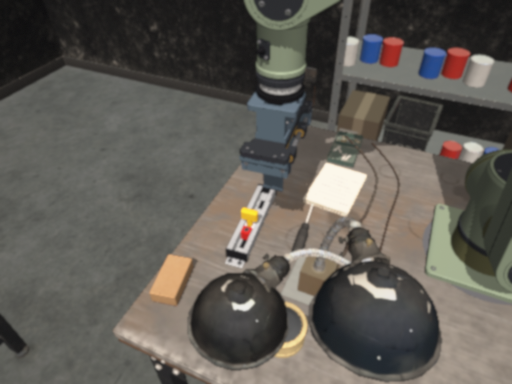

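```bash
python3 -c "
from workcell import *
print(job_done())"
```

```text
the job is handed in; nothing more can be done
None
```

The spring nut is locked in the rail, butted against the stop block and released, and I have handed the job in. It used about 18 s of the 58 s allowed.

I lowered the nut lengthwise into the slot about 50 mm from its final place, on the long free side of the stop. I pressed it to about 8 mm above the bench, judged from the tool height. Then I twisted it 90° clockwise, let it rise and slid it up to the stop. Wrist force while inserting and twisting stayed under about 5 N. At the stop I held about 8.3 N at the wrist for roughly 0.8 s. Friction while sliding was about 2 N, so the push on the stop was about 6 N; that figure is inferred, not read directly.

| Last check, after letting go | Measured | Should be |
|---|---|---|
| Nut centre to stop face | about 10.1 mm | 10 mm |
| Off the rail's centre line | about 0.6 mm | within 3 mm |
| Turn relative to straight across | about 0.5° | within 10° |
| Nut height (from the tool height) | about 12.5 mm | 12.5 mm |

- **Height:** I only know this from the tool height at release. No camera measured it, and I did not measure that the nut is upright.
- **Wrist camera:** it read about 1 mm to one side, so I lined the nut up directly against the slot in the pictures instead.
- **Along the grip:** my two estimates of how far off centre I held the nut differed by about 2 mm. I eased the grip during the twist so the walls could centre it, and saw only about 1–3 N of side force.
- **Bystanders:** I did not measure them at the end. The arm kept clear of them and felt no unexpected force.

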